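# Turn over the plates and clamp them with a ratchet wrench

## Task

Turn each aluminium plate over and lay it in the open bed of the clamp with its grooved face up, its length running square from the fence to the jaw, all the plates side by side between fence and jaw. Then set the ratchet wrench's eye fully down on the toothed nut and swing it back and forth, driving clockwise, until the jaw grips the plates tight against the fence, and lay the wrench back along its cork mat. Turn the nut with the wrench only.

Things in the scene. Friction and masses are not known exactly. Their poses are not given: they have to be found in the camera images.
- bed (a point): Middle of the clamp's bed, on its surface, 10 mm above the bench; x away from the robot, y left, z up (clamp turned by a few degrees at most). Bed 176 mm along y, open at its y ends. Fixed fence along y, 12 mm high, inner face 35 mm to -x of here; sliding jaw, 14 mm high, face 57 mm to +x when open. Plates go in with their length along x, with finger gaps between them along y.
- clamp: The fixed clamp: dark steel base 150 x 270 x 10 mm with fence, bed and jaw, and at its +y end a grey drive housing, 80 x 56 mm, top 40 mm above the bench, that carries the nut. Origin at bench level, 25 mm to +x and 30 mm to +y of the bed's middle; axes as for the bed. The plates start on the bench between the robot and the bed.
- nut_mid (a point): On the nut's upright axis, 49 mm above the bench: here the middle of the wrench's eye comes when the wrench is fully down (underside on a washer 42 mm above the bench). Two stop pins, 8 mm thick, tops 56 mm above the bench, stand 26 mm to +x and 23 mm to either side in y, so the handle swings on the robot's side only, about 95 degrees either way from -x.
- nut: Saw-toothed steel nut, 31 mm across its 12 teeth, 18 mm high, with a cone above (27 mm at its foot) that ends 72 mm above the bench and leads the eye on. Origin on its axis, 42 mm above the bench. Clockwise from above closes the jaw, 6 mm a radian (3.1 mm a tooth, 210 degrees to grip the plates). Turns at 0.4 N m, stays where left, stops hard on clamped plates.
- jaw (a joint): Travel of the sliding jaw towards the fence, in m: 0 fully open, as at the start; about 0.022 when it grips plates that lie flat and square against the fence. The nut alone moves it; it cannot be pushed by hand. It does not straighten a plate that lies askew: beside one turned by 3 degrees or more the others stay loose.
- wrench_eye (a point): Centre of the ratchet wrench's eye, half-way up its 14 mm; hole 36 mm, outside 53 mm across. x along the handle from the eye, z up as it lies. A sprung pawl in the eye catches the nut's teeth on clockwise swings (from above) and clicks over them on the way back, 30 degrees a tooth, so up to 30 degrees of a stroke are lost. Goes on at any angle, same side up as it lies.
- wrench_grip (a point): Middle of the wrench's grip, 110 mm along x from the eye's centre, half-way up: straight handle 18 mm wide, 14 mm high from 60 to 165 mm from the eye, with a round end knob 26 mm wide. Wrench 205 mm long, about 0.26 kg.
- wrench_mid (a point): Middle of the wrench's length, 74 mm along x from the eye's centre, half-way up.
- mat: Cork mat under the wrench, fixed to the bench: 215 mm (x) by 80 mm (y), 3 mm thick; origin at its centre at bench level. At the start the wrench's eye lies towards the mat's +x end.
- plate1_mid (a point): Centre of an aluminium plate 70 mm (x) by 30 mm (y) by 16 mm (z), about 0.09 kg; all are alike. z points out of the plain face (flat, two small screw holes); the opposite -z face has a groove 14 mm wide, 7 mm deep, all along x. Starts flat, plain face up. Absent in some starts.
- plate2_mid (a point): Centre of an aluminium plate 70 mm (x) by 30 mm (y) by 16 mm (z), about 0.09 kg; all are alike. z points out of the plain face (flat, two small screw holes); the opposite -z face has a groove 14 mm wide, 7 mm deep, all along x. Starts flat, plain face up. Absent in some starts.
- plate3_mid (a point): Centre of an aluminium plate 70 mm (x) by 30 mm (y) by 16 mm (z), about 0.09 kg; all are alike. z points out of the plain face (flat, two small screw holes); the opposite -z face has a groove 14 mm wide, 7 mm deep, all along x. Starts flat, plain face up. Absent in some starts.
There are look-alikes about, which are no part of the job. What is shaped like the part that bears plate2_mid but yellow is not meant.

How it is judged:
On the way, in this order (a step that is already met when the one before it is completed fails the run):
1. every plate lies flat in the bed, grooved face up, between the fence and the still open jaw (angle between each of plate1_mid, plate2_mid, plate3_mid's own z axis and vertical above 2.95 rad and x of plate1_mid in the frame of clamp between -0.03 and 0.003 m and y of plate1_mid in the frame of clamp between -0.108 and 0.048 m and z of plate1_mid in the frame of clamp between 0.014 and 0.023 m and x of plate2_mid in the frame of clamp between -0.03 and 0.003 m and y of plate2_mid in the frame of clamp between -0.108 and 0.048 m and z of plate2_mid in the frame of clamp between 0.014 and 0.023 m and x of plate3_mid in the frame of clamp between -0.03 and 0.003 m and y of plate3_mid in the frame of clamp between -0.108 and 0.048 m and z of plate3_mid in the frame of clamp between 0.014 and 0.023 m and linear speed of each of plate1, plate2, plate3 below 0.02 m/s and value of joint jaw below 0.004 m), for 0.2 s.
2. the wrench's eye is fully down on the nut (distance between wrench_eye and nut_mid below 0.006 m), for 0.1 s.
3. the wrench on the nut has driven the jaw part of the way (distance between wrench_eye and nut_mid below 0.01 m and value of joint jaw above 0.005 m).
4. the jaw grips every plate tight (angle between each of plate1_mid, plate2_mid, plate3_mid's own z axis and vertical above 2.95 rad and x of plate1_mid in the frame of clamp between -0.03 and 0.003 m and y of plate1_mid in the frame of clamp between -0.108 and 0.048 m and z of plate1_mid in the frame of clamp between 0.014 and 0.023 m and x of plate2_mid in the frame of clamp between -0.03 and 0.003 m and y of plate2_mid in the frame of clamp between -0.108 and 0.048 m and z of plate2_mid in the frame of clamp between 0.014 and 0.023 m and x of plate3_mid in the frame of clamp between -0.03 and 0.003 m and y of plate3_mid in the frame of clamp between -0.108 and 0.048 m and z of plate3_mid in the frame of clamp between 0.014 and 0.023 m and value of joint jaw above 0.019 m and contact force between jaw and plate1 above 1 N and contact force between jaw and plate2 above 1 N and contact force between jaw and plate3 above 1 N), for 0.2 s.
At the end, for the whole second after the job is handed in: Every plate lies in the bed grooved face up (within 10 degrees); the jaw has closed over 19 mm and presses on each plate with at least 1 N; the wrench lies flat at rest on its mat, its middle within 35 mm of the mat's centre, its length within 17 degrees of the mat's (all of step 4 and linear speed of each of plate1, plate2, plate3, wrench below 0.02 m/s and horizontal distance between wrench_mid and mat below 0.035 m and angle between the x axis of wrench_mid and the x axis of mat, either way round below 0.3 rad and angle between wrench_mid's own z axis and vertical below 0.12 rad and height (world z) of wrench_mid below 0.02 m); the robot touches nothing.
It fails at once if the nut is turned or pushed by the fingers (contact force between the fingers and nut above 4 N).
It fails at once if the jaw is pushed hard with the fingers (contact force between the fingers and jaw above 15 N).
Of plate1, plate2, plate3 only 2 to 3 are there at a start; the rules pass over those that are not, and their reading is None.
At some moment in a run one of plate1, plate2, plate3, wrench may be knocked a few centimetres aside while the robot is not near it.
It also fails if it takes over 210 s, if anything falls off the work surface, if the arm or the gripper's body presses on something with over 40 N, if the wrist force passes 120 N, or if a joint passes its speed limit or range.

## Robot

A 6-joint arm with a two-finger parallel gripper is mounted at the origin on a cart in front of the work surface, level with it; the furniture and walls round the work are solid. World frame = base frame: x ahead of the robot, y to its left, z up, the work surface at z = 0. Lengths are in m, angles in rad, forces in N, time in s.
With the tool pointing down it reaches from about 0.275 to 0.975 m from the base axis. Payload 8.4 kg.
Tool frame: the origin (TCP) lies at the very end of the fingers, on their centre line; the grasp point (between the pads) lies 19 mm behind it; z points along the fingers, y is the line along which they close (so a half turn about z gives the same grasp; the last joint's range is limited). The gripper opens to 92 mm and grips with 3 to 60 N. Pads are 20 mm wide; open, the fingers measure 128 mm over their backs; the gripper's body (75 mm by 189 mm) begins 69 mm behind the grasp point.
Start: joints at [1.342, 0.353, 1.633, -0, 1.155, -0.002], TCP at [0.141, 0.609, 0.215] pointing down, gripper open.
Joint ranges: [-2.63, 2.63], [-0.92, 2.1], [0.06, 2.66], [-1.3, 4.44], [0, 2.69], [-3.02, 3.02]. Speed limits (rad/s): [2.22, 2.22, 2.79, 3.14, 3.14, 3.14].

## Interface

Orientations are given as a 3x3 rotation matrix whose columns are the frame's x, y, z axes.
In Python, from plant import telemetry, viewer, job gives the robot as it stands.
- The arm moves only by the tool step_arm, never from a script. Its argument "plan" is a list of rows, each an object with "slide": the shift along the world's x, y, z in cm, a list of three; "twist": the turn about the world's z in rad. A call has 1 to 5 rows; each row is the pose to reach, as a shift and turn from the pose commanded when the call began; what a row does not reach only later rows make up. A row lasts 1/12 s, in which the tool goes at most 41.7 mm and 7.16 degrees, less where a joint would pass 70% of its speed; a pose out of reach is approached as far as the arm can. A call with a gripper value outside its range is refused whole. "grip" is the finger opening in cm, from 0 to 9.19, set as the call begins (left out, the last holds). The fingers move at their own pace and stop on an object; the grip force is fixed at half the most. Time passes only in rows, so rows that repeat a pose let the fingers close. It gives the time, the measured TCP pose, the force, the opening and the grip force at its end, in the units of the state.
- telemetry.sense(): the state, without advancing time (a new reading comes with each control period).
- viewer.capture(name): name is "scene" or "top" or "wrist"; returns a dict with "pixels" (400x640x3 uint8, red, green, blue), "fx", "fy", "cx", "cy" (pixels), "dist" ([k1, k2, p1, p2, k3] as OpenCV has them; the pictures are not rectified), "T" (4x4, takes a point from camera to world coordinates); the wrist camera has in their place "hand_eye" (4x4, takes a point from camera to tool coordinates, whose origin is the TCP and whose axes are the flange's). Camera axes: x right, y up, looking along -z (the intrinsics and any distortion apply to the point x, -y, -z); pixel columns grow to the right and rows downward; lengths in m; the calibration is good to about 2 mm. A picture is of the moment at which its call begins: read the wrist's pose just before it. There is no depth.
- job.sign_off(): hands the job in; it is judged then, once.
The state is a dict: "time_s": time; "joints": joint angles; "joint_velocities": joint speeds; "tau": joint torques, N m; "position": TCP position; "ee_rot": TCP orientation; "ft_force": force on the tool from outside, world axes, zero at the start; "ft_torque": the same for the moment, N m; "finger_gap": finger opening in m; "gripper_force": force on a finger pad.
Only numpy, scipy, OpenCV 4.12 (cv2) and the standard library are available. Lean on these libraries where they do the work, as an engineer would, in place of code of your own. Each camera call takes 0.05 s, during which the arm holds its last target. There are 200 camera calls.

## Working session

There is one attempt and no reset: what is moved stays moved. The work goes in short steps, Python scripts to look and compute and a tool call to move; the robot and the scene stay as the last step left them, time stands still between calls to the robot, and variables do not carry over. Pictures are saved under pics/ and viewed, at most 14 in all, crops included, and the job is handed in when it is done.

Besides the shell and the picture viewer there is one more tool, called after ">>>" by a JSON object that holds its "method" and its "body". step_arm: Moves the arm, as the interface text tells. Its arguments: {"type":"object","properties":{"plan":{"type":"array","items":{"type":"object","properties":{"slide":{"type":"array","items":{"type":"number"}},"twist":{"type":"number"}}}},"grip":{"type":"number"}},"required":["plan"]}

```bash
mkdir -p pics; ls
cat > h.py <<'E'
import numpy as np, cv2
from plant import telemetry, viewer, job
def K(c): return np.array([[c['fx'],0,c['cx']],[0,c['fy'],c['cy']],[0,0,1.]])
def grab(name,save=None):
    s=telemetry.sense(); c=viewer.capture(name)
    if 'T' not in c:
        T=np.eye(4);T[:3,:3]=s['ee_rot'];T[:3,3]=s['position'];c['T']=T@np.array(c['hand_eye'])
    if save: cv2.imwrite(f'pics/{save}.png',np.array(c['pixels'])[:,:,::-1])
    return c
def px2w(c,uv,z):
    uv=np.array(uv,float).reshape(-1,1,2)
    n=cv2.undistortPoints(uv,K(c),np.array(c['dist'],float)).reshape(-1,2)
    d=np.c_[n[:,0],-n[:,1],-np.ones(len(n))]; T=np.array(c['T'])
    w=d@T[:3,:3].T; o=T[:3,3]
    return o+w*((z-o[2])/w[:,2])[:,None]
def w2px(c,P):
    T=np.linalg.inv(np.array(c['T'])); P=np.array(P,float).reshape(-1,3)
    q=P@T[:3,:3].T+T[:3,3]; q=q*[1,-1,-1]
    return cv2.projectPoints(q,np.zeros(3),np.zeros(3),K(c),np.array(c['dist'],float))[0].reshape(-1,2)
E
python3 - <<'E'
from h import *
np.set_printoptions(precision=3,suppress=True)
for n in ('top','scene','wrist'):
    c=grab(n,n+'0'); print(n,c['fx'],np.array(c['T']),c['dist'])
print(telemetry.sense())
E
```

```text
pics
top 379.39434340081385 [[-0.021  0.998 -0.051  0.504]
 [-1.    -0.021  0.01   0.317]
 [ 0.008  0.051  0.999  0.902]
 [ 0.     0.     0.     1.   ]] [-0.054  0.     0.     0.     0.   ]
scene 409.9139929632873 [[-0.995 -0.038  0.091  0.627]
 [ 0.098 -0.447  0.889  1.066]
 [ 0.007  0.894  0.448  0.44 ]
 [ 0.     0.     0.     1.   ]] [-0.032  0.     0.     0.     0.   ]
wrist 355.30990752727 [[ 0.224 -0.947 -0.228  0.076]
 [ 0.975  0.218  0.053  0.623]
 [-0.001 -0.234  0.972  0.385]
 [ 0.     0.     0.     1.   ]] [-0.082  0.     0.     0.     0.   ]
{'time_s': 0.15, 'joints': array([ 1.342,  0.353,  1.634,  0.   ,  1.155, -0.002]), 'joint_velocities': array([-0.   , -0.003, -0.004, -0.001, -0.   , -0.   ]), 'tau': array([  0.   , -59.421, -33.447,   0.07 ,   0.02 ,  -0.   ]), 'position': array([0.14 , 0.609, 0.214]), 'ee_rot': array([[-0.974,  0.225, -0.   ],
       [ 0.225,  0.974, -0.001],
       [ 0.   , -0.001, -1.   ]]), 'ft_force': array([0.423, 0.235, 0.33 ]), 'ft_torque': array([ 0.009, -0.002, -0.022]), 'gripper_force': 0.0, 'finger_gap': 0.09216541923329014}
```

View pics/top0.png

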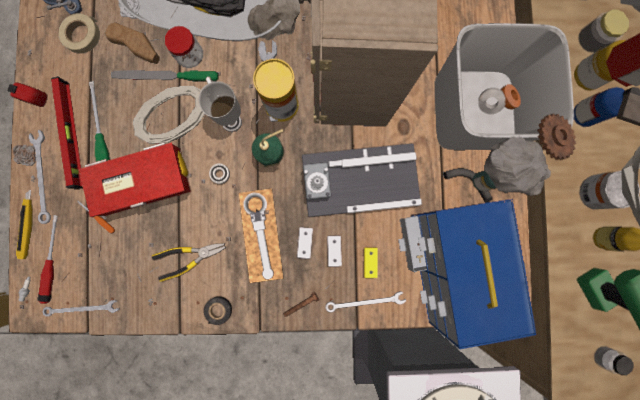

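View pics/scene0.png

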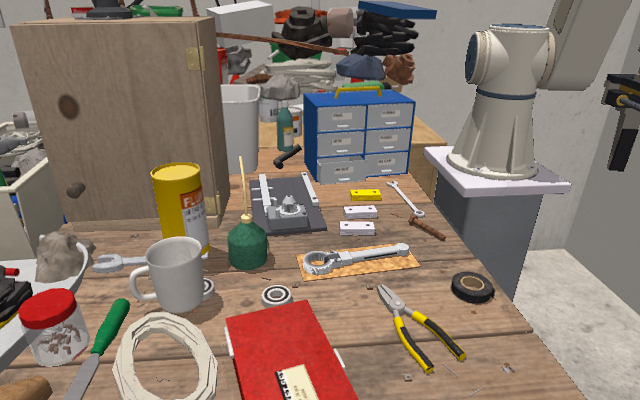

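Run:
```python
from h import *
np.set_printoptions(precision=4,suppress=True)
c=grab('top'); im=np.array(c['pixels'])[:,:,::-1].copy()
cv2.imwrite('pics/topc.png',cv2.resize(im[135:300,240:430],None,fx=3.5,fy=3.5,interpolation=cv2.INTER_CUBIC))
hsv=cv2.cvtColor(im,cv2.COLOR_BGR2HSV)
for nm,m,z in (('white',(hsv[...,1]<60)&(hsv[...,2]>150),.016),('yel',(abs(hsv[...,0].astype(int)-28)<5)&(hsv[...,1]>150)&(hsv[...,2]>150),.016),('cork',(abs(hsv[...,0].astype(int)-14)<6)&(hsv[...,1]>130)&(hsv[...,2]>150),.003)):
    m=m.astype(np.uint8); m[:135]=0;m[300:]=0;m[:,:238]=0;m[:,432:]=0
    for k in cv2.findContours(m,cv2.RETR_EXTERNAL,cv2.CHAIN_APPROX_NONE)[0]:
        if cv2.contourArea(k)<80: continue
        W=px2w(c,k[:,0],z); r=cv2.minAreaRect((W[:,:2]*1000).astype(np.float32))
        print(nm,k[:,0].mean(0),np.round(r[0],1),np.round(r[1],1),round(r[2],1))
```

```text
white [334.1071 250.619 ] [446.5 280.7] [70.7 31.4] 1.0
white [304.5301 242.3012] [467.6 349.5] [31.5 70.9] 84.1
white [415.4677 241.6129] [464.8  87.7] [118.5  36.5] 7.8
white [383.7643 205.1338] [550.5 160.9] [ 15.7 176.7] 5.0
white [260.1204 233.7539] [486.1 458.3] [200.9  52.5] 4.1
white [316.8468 178.7838] [613.1 318.2] [74.7 54.5] 4.6
white [373.1619 158.3381] [667.9 185.8] [ 36.9 207.5] 4.9
yel [370.1605 262.321 ] [417.8 196.7] [30.4 67.3] 88.5
cork [255.5915 268.7042] [408.3 467.6] [28.3 39.9] 89.1
cork [272.3854 244.2439] [460.4 425.9] [125.9  25.6] 6.7
```

View pics/topc.png

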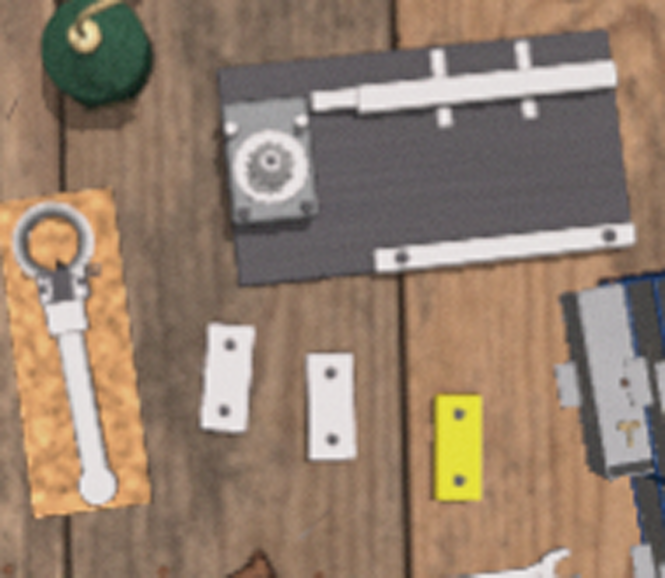

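Run:
```python
from h import *
np.set_printoptions(precision=4,suppress=True)
t=grab('top'); s=grab('scene')
def tri(a,b):
    o1,o2=t['T'][:3,3],s['T'][:3,3]; p=px2w(t,a,0.)[0]-o1; q=px2w(s,b,0.)[0]-o2
    p/=np.linalg.norm(p);q/=np.linalg.norm(q)
    k=np.linalg.lstsq(np.c_[p,-q],o2-o1,rcond=None)[0]; A=o1+k[0]*p;B=o2+k[1]*q
    return (A+B)/2,np.linalg.norm(A-B)
print(tri((430,212),(305,97)),tri((445,345),(413,102)))
C=lambda x,y:(240+x/3.5,135+y/3.5)
print('fence corners',px2w(t,[C(374,270),C(634,243),C(374,250),C(634,224)],.022))
print('base',px2w(t,[C(241,284),C(219,70),C(606,31)],.010))
print('nut top',px2w(t,C(270,160),.072),'washer',px2w(t,C(270,165),.042))
print('housing',px2w(t,[C(234,226),C(316,214),C(226,104),C(308,97)],.040))
print('jaw face',px2w(t,[C(360,111),C(615,87)],.024))
print('mat',px2w(t,[C(0,205),C(113,189),C(150,502),C(34,518)],.003))
print('eye',px2w(t,C(54,239),.017),'knob',px2w(t,C(98,487),.017))
```

```text
(array([0.5408, 0.1141, 0.226 ]), np.float64(0.03031844686860406)) (array([0.2849, 0.0888, 0.2062]), np.float64(0.00549007251893533))
fence corners [[0.536  0.2494 0.022 ]
 [0.5503 0.0751 0.022 ]
 [0.5493 0.2491 0.022 ]
 [0.563  0.0747 0.022 ]]
base [[0.5289 0.3381 0.01  ]
 [0.6742 0.3502 0.01  ]
 [0.6962 0.0857 0.01  ]]
nut top [[0.6047 0.3169 0.072 ]] washer [[0.605 0.317 0.042]]
housing [[0.5659 0.3412 0.04  ]
 [0.5726 0.2877 0.04  ]
 [0.6459 0.3449 0.04  ]
 [0.6495 0.2912 0.04  ]]
jaw face [[0.6421 0.2563 0.024 ]
 [0.6551 0.0847 0.024 ]]
mat [[0.5862 0.5009 0.003 ]
 [0.5954 0.4239 0.003 ]
 [0.3838 0.4024 0.003 ]
 [0.3746 0.4806 0.003 ]]
eye [[0.5614 0.4622 0.017 ]] knob [[0.3963 0.4353 0.017 ]]
```

>>> {"method": "step_arm", "body": {"plan": [{"slide": [3, -2.6, 0], "twist": 0.03}, {"slide": [6, -5.2, 0], "twist": 0.06}, {"slide": [9, -7.8, 0], "twist": 0.09}, {"slide": [12, -10.4, 0], "twist": 0.124}, {"slide": [15, -13, 0], "twist": 0.124}], "grip": 5.0}}

```text
time_s: 0.72
position: [0.2915, 0.4777, 0.2147]
ee_rot: [[-0.995, 0.1, 0.0], [0.1, 0.995, 0.0], [-0.0, 0.0, -1.0]]
ft_force: [0.9, 0.6, 0.7]
finger_gap: 0.0603
gripper_force: 0.0
```

>>> {"method": "step_arm", "body": {"plan": [{"slide": [3, -2.6, 0]}, {"slide": [6, -5.2, 0]}, {"slide": [9, -7.8, 0]}, {"slide": [12, -10.4, 0]}, {"slide": [15.3, -12.7, 0]}]}}

```text
invalid input at $.plan[0]: expected keys slide, twist
```

>>> {"method": "step_arm", "body": {"plan": [{"slide": [0, 0, -3]}, {"slide": [0, 0, -6]}, {"slide": [0, 0, -9]}, {"slide": [0, 0, -12]}, {"slide": [0, 0, -12]}]}}

```text
invalid input at $.plan[0]: expected keys slide, twist
```

>>> {"method": "step_arm", "body": {"plan": [{"slide": [3, -2.6, 0], "twist": 0}, {"slide": [6, -5.2, 0], "twist": 0}, {"slide": [9, -7.8, 0], "twist": 0}, {"slide": [12, -10.4, -4], "twist": 0}, {"slide": [15.1, -12.6, -7], "twist": 0}]}}

```text
time_s: 1.13
position: [0.4303, 0.362, 0.159]
ee_rot: [[-0.995, 0.103, 0.003], [0.103, 0.995, 0.002], [-0.002, 0.003, -1.0]]
ft_force: [0.2, 1.0, -1.3]
finger_gap: 0.0499
gripper_force: 0.0
```

>>> {"method": "step_arm", "body": {"plan": [{"slide": [0, 0, -3], "twist": 0}, {"slide": [0, 0, -6], "twist": 0}, {"slide": [0, 0, -9], "twist": 0}, {"slide": [0, 0, -9], "twist": 0}]}}

```text
time_s: 1.47
position: [0.4257, 0.36, 0.0634]
ee_rot: [[-0.995, 0.103, -0.006], [0.103, 0.995, -0.005], [0.006, -0.006, -1.0]]
ft_force: [-0.9, -0.8, -0.5]
finger_gap: 0.05
gripper_force: 0.0
```

Run:
```python
from h import *
np.set_printoptions(precision=4,suppress=True)
s=telemetry.sense();print(s['position'],s['ee_rot'])
c=grab('wrist','w1')
```

```text
[0.4257 0.36   0.0634] [[-0.9946  0.1033 -0.0063]
 [ 0.1033  0.9946 -0.0052]
 [ 0.0057 -0.0059 -1.    ]]
```

View pics/w1.png

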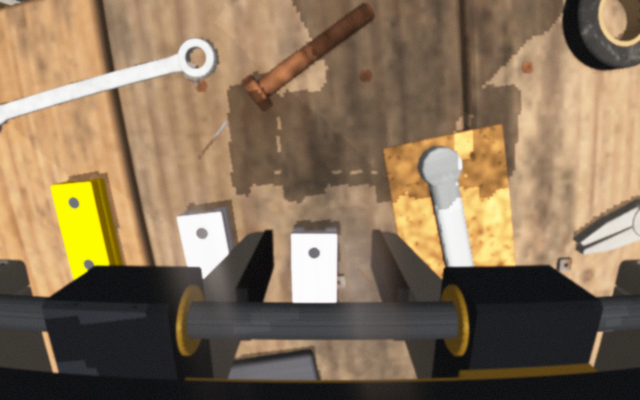

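>>> {"method": "step_arm", "body": {"plan": [{"slide": [1.7, -0.8, -1], "twist": 0}, {"slide": [1.7, -0.8, -3], "twist": 0}, {"slide": [1.7, -0.8, -5], "twist": 0}, {"slide": [1.7, -0.8, -6.0], "twist": 0}, {"slide": [1.7, -0.8, -6.0], "twist": 0}]}}

```text
time_s: 1.93
position: [0.4449, 0.3546, 0.008]
ee_rot: [[-0.995, 0.102, -0.001], [0.102, 0.995, -0.001], [0.001, -0.001, -1.0]]
ft_force: [0.2, -0.0, 0.2]
finger_gap: 0.0497
gripper_force: 0.0
```

>>> {"method": "step_arm", "body": {"plan": [{"slide": [0, 0, 0], "twist": 0}, {"slide": [0, 0, 0], "twist": 0}, {"slide": [0, 0, 0], "twist": 0}, {"slide": [0, 0, 0], "twist": 0}, {"slide": [0, 0, 0], "twist": 0}], "grip": 2.0}}

```text
time_s: 2.35
position: [0.446, 0.3553, 0.0096]
ee_rot: [[-0.995, 0.102, 0.001], [0.102, 0.995, 0.001], [-0.001, 0.001, -1.0]]
ft_force: [-1.0, -0.6, 7.4]
finger_gap: 0.0293
gripper_force: 29.7
```

>>> {"method": "step_arm", "body": {"plan": [{"slide": [0, 0, 1.5], "twist": 0}, {"slide": [0, 0, 3.5], "twist": 0}, {"slide": [0, 0, 4], "twist": 0}, {"slide": [1, -3, 4], "twist": 0.05}, {"slide": [2, -6, 4], "twist": 0.1}]}}

```text
time_s: 2.77
position: [0.4659, 0.2956, 0.0491]
ee_rot: [[-1.0, -0.002, 0.002], [-0.002, 1.0, 0.001], [-0.002, 0.001, -1.0]]
ft_force: [0.2, -0.8, -1.8]
finger_gap: 0.0296
gripper_force: 29.7
```

>>> {"method": "step_arm", "body": {"plan": [{"slide": [0, -2, 0], "twist": 0.06}, {"slide": [1, -4, 0], "twist": 0.085}, {"slide": [2, -6, 0], "twist": 0.085}, {"slide": [2, -6, 0], "twist": 0.085}, {"slide": [2, -6, 0], "twist": 0.085}]}}

```text
time_s: 3.18
position: [0.4858, 0.2341, 0.0483]
ee_rot: [[-0.997, -0.08, 0.0], [-0.08, 0.997, 0.0], [-0.0, 0.0, -1.0]]
ft_force: [0.2, 1.1, -1.7]
finger_gap: 0.0296
gripper_force: 29.7
```

Run:
```python
from h import *
print(telemetry.sense()['position'],telemetry.sense()['ft_force'])
a=grab('scene'); b=grab('top')
A=np.array(a['pixels'])[150:250,230:400]; B=np.array(b['pixels'])[135:300,240:430]
A=cv2.resize(A,(680,400)); B=cv2.resize(B,(200*1,174))
cv2.imwrite('pics/f1.png',A[:,:,::-1]);
```

```text
[0.48579732 0.23411094 0.04830394] [ 0.17444046  1.14798284 -1.70155211]
```

View pics/f1.png

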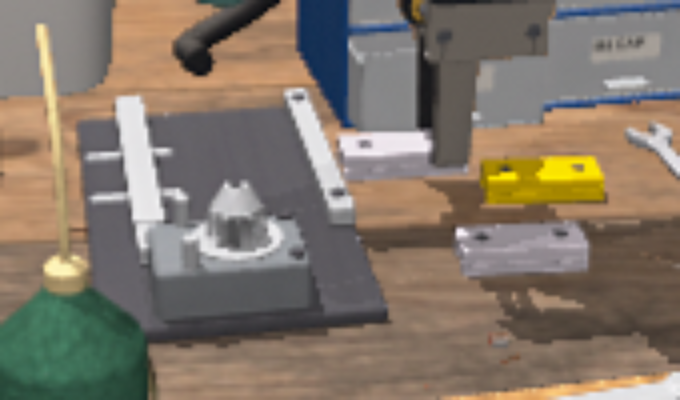

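>>> {"method": "step_arm", "body": {"plan": [{"slide": [1.0, 0.1, -0.5], "twist": 0}, {"slide": [2.0, 0.2, -1.3], "twist": 0}, {"slide": [2.0, 0.2, -1.8], "twist": 0}, {"slide": [2.0, 0.2, -2.2], "twist": 0}, {"slide": [2.0, 0.2, -2.4], "twist": 0}]}}

```text
time_s: 3.7
position: [0.506, 0.2375, 0.0238]
ee_rot: [[-0.997, -0.082, 0.001], [-0.082, 0.997, 0.0], [-0.001, 0.0, -1.0]]
ft_force: [-0.5, 0.5, 7.5]
finger_gap: 0.0294
gripper_force: 30.0
```

>>> {"method": "step_arm", "body": {"plan": [{"slide": [0, 0, -0.3], "twist": 0}, {"slide": [0, 0, -0.6], "twist": 0}, {"slide": [0, 0, -0.6], "twist": 0}]}}

```text
time_s: 3.95
position: [0.5053, 0.2372, 0.0178]
ee_rot: [[-0.997, -0.082, -0.0], [-0.082, 0.997, 0.0], [0.0, 0.0, -1.0]]
ft_force: [-2.0, 0.4, 5.1]
finger_gap: 0.0297
gripper_force: 30.0
```

Run:
```python
from h import *
print(telemetry.sense()['position'],telemetry.sense()['ft_force'])
a=grab('scene')
cv2.imwrite('pics/f2.png',cv2.resize(np.array(a['pixels'])[150:230,290:390],(500,400))[:,:,::-1]);
```

```text
[0.50529601 0.23724632 0.01775027] [-1.9636881   0.38760011  5.10234991]
```

View pics/f2.png

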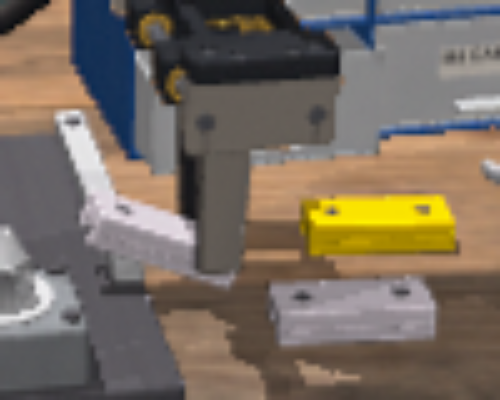

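>>> {"method": "step_arm", "body": {"plan": [{"slide": [0.5, 0.05, 0], "twist": 0}, {"slide": [1.0, 0.1, 0], "twist": 0}, {"slide": [1.4, 0.1, 0], "twist": 0}, {"slide": [1.7, 0.1, -0.1], "twist": 0}, {"slide": [1.8, 0.1, -0.2], "twist": 0}]}}

```text
time_s: 4.42
position: [0.5196, 0.2372, 0.0154]
ee_rot: [[-0.997, -0.082, -0.008], [-0.082, 0.997, -0.002], [0.008, -0.002, -1.0]]
ft_force: [-13.5, -0.5, 16.5]
finger_gap: 0.0299
gripper_force: 30.0
```

>>> {"method": "step_arm", "body": {"plan": [{"slide": [0.2, 0, -0.1], "twist": 0}, {"slide": [0.4, 0, -0.2], "twist": 0}, {"slide": [0.4, 0, -0.3], "twist": 0}]}}

```text
time_s: 4.67
position: [0.5228, 0.2374, 0.0125]
ee_rot: [[-0.997, -0.082, -0.009], [-0.082, 0.997, -0.002], [0.009, -0.001, -1.0]]
ft_force: [-15.3, 1.0, 20.1]
finger_gap: 0.0298
gripper_force: 30.0
```

Run:
```python
from h import *
print(telemetry.sense()['position'],telemetry.sense()['ft_force'])
a=grab('scene')
cv2.imwrite('pics/f3.png',cv2.resize(np.array(a['pixels'])[150:230,290:390],(500,400))[:,:,::-1]);
```

```text
[0.52277712 0.23739151 0.01253072] [-15.32796483   1.03189594  20.13913384]
```

View pics/f3.png

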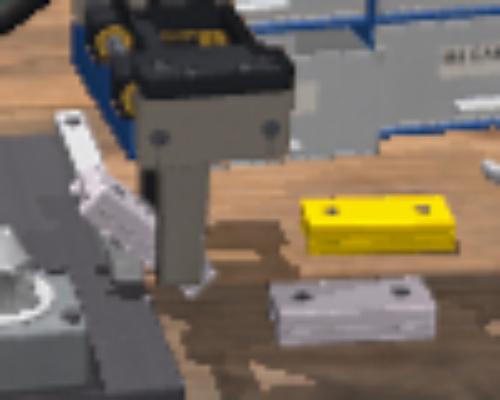

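>>> {"method": "step_arm", "body": {"plan": [{"slide": [0.2, 0, -0.1], "twist": 0}, {"slide": [0.4, 0, -0.2], "twist": 0}, {"slide": [0.6, 0, -0.3], "twist": 0}, {"slide": [0.6, 0, -0.4], "twist": 0}]}}

```text
time_s: 5.05
position: [0.527, 0.2375, 0.0092]
ee_rot: [[-0.997, -0.081, -0.012], [-0.081, 0.997, -0.002], [0.012, -0.001, -1.0]]
ft_force: [-26.3, 0.9, 39.4]
finger_gap: 0.0297
gripper_force: 35.0
```

```bash
cat >> h.py <<'E'
def corn(name,roi,zz=None):
    c=grab(name); im=np.array(c['pixels'])[:,:,::-1]; x0,y0,x1,y1=roi
    hsv=cv2.cvtColor(im.copy(),cv2.COLOR_BGR2HSV); m=((hsv[...,1]<60)&(hsv[...,2]>140)).astype(np.uint8)
    k=np.zeros_like(m);k[y0:y1,x0:x1]=m[y0:y1,x0:x1]
    out=[]
    for q in cv2.findContours(k,cv2.RETR_EXTERNAL,cv2.CHAIN_APPROX_NONE)[0]:
        if cv2.contourArea(q)<60: continue
        if zz is None: r=cv2.minAreaRect(q)
        else: r=cv2.minAreaRect((px2w(c,q[:,0],zz)[:,:2]*1000).astype(np.float32))
        out.append([q[:,0].mean(0).round(),np.round(r[0],1),np.round(r[1],1),round(r[2],1)])
    return out
E
python3 - <<'E'
from h import *
print(telemetry.sense()['position'],telemetry.sense()['ft_force'])
for r in corn('scene',(295,170,345,215)): print(r)
E
```

```text
[0.52704929 0.23750912 0.00919467] [-26.28834312   0.88601037  39.4108546 ]
[array([309., 185.]), array([308.3, 185.2]), array([30.2,  9.9]), 58.6]
```

>>> {"method": "step_arm", "body": {"plan": [{"slide": [0, 0, 0.1], "twist": 0}, {"slide": [0, 0, 0.1], "twist": 0}, {"slide": [-0.2, 0, 0.3], "twist": 0}, {"slide": [-0.2, 0, 0.3], "twist": 0}], "grip": 4.4}}

```text
time_s: 5.43
position: [0.5271, 0.2369, 0.0104]
ee_rot: [[-0.997, -0.082, -0.008], [-0.082, 0.997, -0.003], [0.008, -0.002, -1.0]]
ft_force: [-9.1, -0.1, 0.9]
finger_gap: 0.0442
gripper_force: 4.6
```

Run:
```python
from h import *
print(telemetry.sense()['position'],telemetry.sense()['ft_force'])
a=grab('scene')
cv2.imwrite('pics/f4.png',cv2.resize(np.array(a['pixels'])[150:230,290:390],(500,400))[:,:,::-1]);
```

```text
[0.52705011 0.23692882 0.01040886] [-9.11364103 -0.14188278  0.91673913]
```

View pics/f4.png

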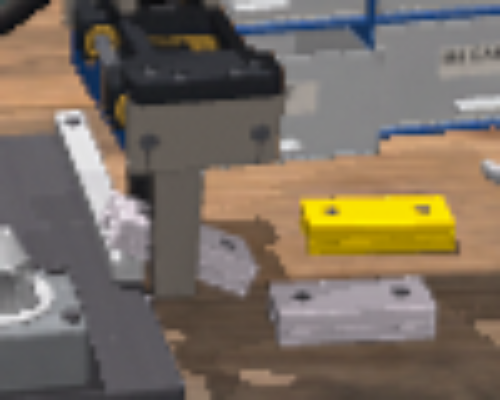

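Run:
```python
from h import *
c=grab('scene'); print(px2w(c,[(339,209),(342,204),(330,195)],0.0), px2w(c,[(342,204)],0.0145))
for r in corn('scene',(325,190,345,213)): print(r)
for r in corn('top',(285,195,345,260),.016): print(r)
```

```text
[[0.48874617 0.24600773 0.        ]
 [0.47798681 0.2217959  0.        ]
 [0.49982835 0.1716061  0.        ]] [[0.4828974  0.24963978 0.0145    ]]
[array([333., 248.]), array([454.5, 281.4]), array([55.5, 26.7]), 3.5]
[array([337., 210.]), array([529.2, 279.3]), array([46.9, 95.8]), 88.6]
```

>>> {"method": "step_arm", "body": {"plan": [{"slide": [-0.7, 0, 0.1], "twist": 0}, {"slide": [-1.5, 0, 0.1], "twist": 0}, {"slide": [-2.5, -0.1, 0.1], "twist": 0}, {"slide": [-2.5, -0.1, 0.1], "twist": 0}]}}

```text
time_s: 5.97
position: [0.5041, 0.2364, 0.0129]
ee_rot: [[-0.997, -0.083, -0.002], [-0.083, 0.997, -0.001], [0.002, -0.001, -1.0]]
ft_force: [-0.0, 0.2, -0.2]
finger_gap: 0.0442
gripper_force: 0.0
```

>>> {"method": "step_arm", "body": {"plan": [{"slide": [-0.2, -0.2, -0.3], "twist": 0}, {"slide": [-0.2, -0.2, -0.3], "twist": 0}]}}

```text
time_s: 6.13
position: [0.5041, 0.2345, 0.01]
ee_rot: [[-0.997, -0.082, -0.0], [-0.082, 0.997, -0.0], [0.0, -0.0, -1.0]]
ft_force: [-1.1, 0.6, 0.1]
finger_gap: 0.0442
gripper_force: 0.0
```

>>> {"method": "step_arm", "body": {"plan": [{"slide": [0, 0, 0], "twist": 0}, {"slide": [0, 0, 0], "twist": 0}, {"slide": [0, 0, 0], "twist": 0}, {"slide": [0, 0, 0], "twist": 0}], "grip": 2.0}}

```text
time_s: 6.47
position: [0.5047, 0.2348, 0.0103]
ee_rot: [[-0.997, -0.082, 0.0], [-0.082, 0.997, 0.0], [-0.0, 0.0, -1.0]]
ft_force: [0.6, -0.7, 0.2]
finger_gap: 0.0298
gripper_force: 30.0
```

>>> {"method": "step_arm", "body": {"plan": [{"slide": [0.6, 0, 0.1], "twist": 0}, {"slide": [1.2, 0.1, 0.2], "twist": 0}, {"slide": [1.6, 0.1, 0.1], "twist": 0}, {"slide": [2.0, 0.1, -0.1], "twist": 0}, {"slide": [2.2, 0.1, -0.2], "twist": 0}]}}

```text
time_s: 6.88
position: [0.5223, 0.2354, 0.009]
ee_rot: [[-0.997, -0.081, -0.009], [-0.081, 0.997, -0.001], [0.009, -0.001, -1.0]]
ft_force: [-24.5, 3.7, 33.5]
finger_gap: 0.0295
gripper_force: 30.0
```

Run:
```python
from h import *
print(telemetry.sense()['position'],telemetry.sense()['ft_force'])
for r in corn('scene',(295,160,345,215)): print(r)
```

```text
[0.52230933 0.23542266 0.00899526] [-24.49160782   3.71220586  33.46348659]
[array([311., 188.]), array([309.6, 187.6]), array([35.5, 11.4]), 56.3]
```

>>> {"method": "step_arm", "body": {"plan": [{"slide": [0.2, 0, 0.05], "twist": 0}, {"slide": [0.4, 0, 0.05], "twist": 0}, {"slide": [0.6, 0, 0.05], "twist": 0}, {"slide": [0.6, 0, 0.05], "twist": 0}]}}

```text
time_s: 7.27
position: [0.5257, 0.2346, 0.0087]
ee_rot: [[-0.997, -0.081, -0.013], [-0.081, 0.997, -0.003], [0.013, -0.002, -1.0]]
ft_force: [-25.3, 1.0, 26.2]
finger_gap: 0.0296
gripper_force: 30.0
```

>>> {"method": "step_arm", "body": {"plan": [{"slide": [-0.2, 0, 0.5], "twist": 0}, {"slide": [-0.2, 0, 2], "twist": 0}, {"slide": [-0.2, 0, 4], "twist": 0}, {"slide": [0, 0, 5], "twist": 0}, {"slide": [0, 0, 5], "twist": 0}]}}

```text
time_s: 7.68
position: [0.5347, 0.2365, 0.061]
ee_rot: [[-0.997, -0.082, 0.004], [-0.082, 0.997, 0.002], [-0.004, 0.001, -1.0]]
ft_force: [1.4, 0.3, -0.7]
finger_gap: 0.0299
gripper_force: 30.0
```

Run:
```python
from h import *
print(telemetry.sense()['position'],telemetry.sense()['ft_force'])
a=grab('scene')
cv2.imwrite('pics/f5.png',cv2.resize(np.array(a['pixels'])[130:210,270:370],(500,400))[:,:,::-1]);
```

```text
[0.53467262 0.23649109 0.06103812] [ 1.39434113  0.30279684 -0.73636189]
```

View pics/f5.png

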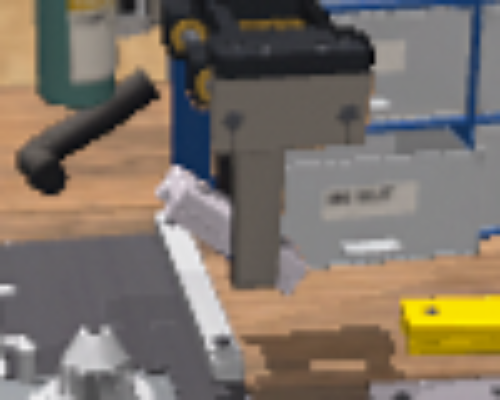

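>>> {"method": "step_arm", "body": {"plan": [{"slide": [-2, 0, 0], "twist": 0}, {"slide": [-2.7, 0, -1.5], "twist": 0}, {"slide": [-2.7, 0, -3.5], "twist": 0}, {"slide": [-2.7, 0, -4.7], "twist": 0}, {"slide": [-2.2, 0, -4.7], "twist": 0}]}}

```text
time_s: 8.15
position: [0.5081, 0.2349, 0.0089]
ee_rot: [[-0.997, -0.082, -0.005], [-0.082, 0.997, -0.002], [0.005, -0.002, -1.0]]
ft_force: [-0.5, -0.7, -0.8]
finger_gap: 0.0295
gripper_force: 30.0
```

>>> {"method": "step_arm", "body": {"plan": [{"slide": [0, 0, 0], "twist": 0}, {"slide": [0, 0, 0], "twist": 0}, {"slide": [0, 0, 0], "twist": 0}, {"slide": [0, 0, 0], "twist": 0}], "grip": 4.4}}

```text
time_s: 8.48
position: [0.511, 0.2359, 0.0124]
ee_rot: [[-0.997, -0.082, 0.001], [-0.082, 0.997, 0.0], [-0.001, 0.0, -1.0]]
ft_force: [-0.6, -0.0, 0.4]
finger_gap: 0.0441
gripper_force: 0.0
```

>>> {"method": "step_arm", "body": {"plan": [{"slide": [0, 0, 2], "twist": 0}, {"slide": [0, 0, 5], "twist": 0}, {"slide": [1, 0, 6], "twist": 0}, {"slide": [3, 0.4, 6], "twist": 0}, {"slide": [3, 0.4, 6], "twist": 0}]}}

```text
time_s: 8.9
position: [0.5445, 0.241, 0.0741]
ee_rot: [[-0.997, -0.082, 0.006], [-0.082, 0.997, 0.002], [-0.006, 0.002, -1.0]]
ft_force: [-1.0, 0.4, 0.2]
finger_gap: 0.0438
gripper_force: 0.0
```

Run:
```python
from h import *
print(telemetry.sense()['position'],telemetry.sense()['ft_force'])
a=grab('scene')
cv2.imwrite('pics/f6.png',cv2.resize(np.array(a['pixels'])[140:220,270:370],(500,400))[:,:,::-1]);
```

```text
[0.5445073  0.24099408 0.07411848] [-1.03784803  0.38320402  0.15341223]
```

View pics/f6.png

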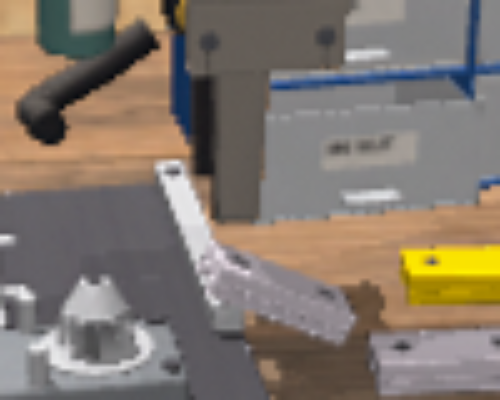

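>>> {"method": "step_arm", "body": {"plan": [{"slide": [-0.5, -0.4, -2], "twist": 0}, {"slide": [-0.6, -0.4, -4], "twist": 0}, {"slide": [-0.6, -0.4, -4.8], "twist": 0}, {"slide": [-0.6, -0.4, -4.8], "twist": 0}]}}

```text
time_s: 9.28
position: [0.5326, 0.235, 0.0227]
ee_rot: [[-0.997, -0.082, -0.003], [-0.082, 0.997, -0.002], [0.003, -0.001, -1.0]]
ft_force: [0.2, -0.4, 0.0]
finger_gap: 0.0437
gripper_force: 0.0
```

>>> {"method": "step_arm", "body": {"plan": [{"slide": [0, 0, 0], "twist": 0}, {"slide": [0, 0, 0], "twist": 0}, {"slide": [0, 0, 0], "twist": 0}, {"slide": [0, 0, 0], "twist": 0}], "grip": 2.0}}

```text
time_s: 9.62
position: [0.5342, 0.2358, 0.0239]
ee_rot: [[-0.997, -0.082, -0.0], [-0.082, 0.997, -0.0], [0.0, 0.0, -1.0]]
ft_force: [-0.3, 0.4, -0.1]
finger_gap: 0.0297
gripper_force: 29.9
```

>>> {"method": "step_arm", "body": {"plan": [{"slide": [0, 0, 1.5], "twist": 0}, {"slide": [0, 0, 3.5], "twist": 0}, {"slide": [0, 0, 6], "twist": 0}, {"slide": [-2, 0, 7.5], "twist": 0}, {"slide": [-5, 1, 7.5], "twist": 0}]}}

```text
time_s: 10.03
position: [0.4878, 0.2461, 0.1021]
ee_rot: [[-0.997, -0.08, 0.006], [-0.08, 0.997, 0.003], [-0.007, 0.002, -1.0]]
ft_force: [-0.6, 0.7, -1.9]
finger_gap: 0.0296
gripper_force: 29.9
```

Run:
```python
from h import *
s=telemetry.sense();print(s['position'],s['ft_force'],s['joints'])
for r in corn('scene',(290,140,350,213)): print(r)
a=grab('scene','g1')
```

```text
[0.48784538 0.24607515 0.10212385] [-0.55109925  0.6574125  -1.9284958 ] [ 4.64797125e-01  3.65999749e-01  1.90414847e+00 -7.41935031e-04
  8.64575318e-01 -1.18601996e+00]
[array([309., 187.]), array([309.4, 186.8]), array([33.8,  6.3]), 68.6]
[array([338., 168.]), array([337.5, 168.4]), array([23.4, 11.4]), 49.4]
```

>>> {"method": "step_arm", "body": {"plan": [{"slide": [-1, 0.3, 0], "twist": -0.12}, {"slide": [-2, 0.6, 0], "twist": -0.24}, {"slide": [-3, 0.6, 0], "twist": -0.36}, {"slide": [-3.5, 0.6, 0], "twist": -0.48}, {"slide": [-3.5, 0.6, 0], "twist": -0.6}]}}

```text
time_s: 10.55
position: [0.4484, 0.2515, 0.0985]
ee_rot: [[-0.866, 0.5, -0.001], [0.5, 0.866, -0.001], [0.001, -0.001, -1.0]]
ft_force: [-0.4, 0.7, -1.1]
finger_gap: 0.0297
gripper_force: 29.9
```

>>> {"method": "step_arm", "body": {"plan": [{"slide": [0, 0, 0], "twist": -0.12}, {"slide": [0, 0, 0], "twist": -0.24}, {"slide": [0, 0, 0], "twist": -0.36}, {"slide": [0, 0, 0], "twist": -0.48}, {"slide": [0, 0, 0], "twist": -0.6}]}}

```text
time_s: 10.97
position: [0.4497, 0.2517, 0.0986]
ee_rot: [[-0.433, 0.902, -0.0], [0.902, 0.433, -0.0], [-0.0, -0.0, -1.0]]
ft_force: [1.1, 0.0, -1.0]
finger_gap: 0.0298
gripper_force: 29.9
```

>>> {"method": "step_arm", "body": {"plan": [{"slide": [0, 0, 0], "twist": -0.12}, {"slide": [0, 0, 0], "twist": -0.24}, {"slide": [0, 0, 0], "twist": -0.36}, {"slide": [0, 0, 0], "twist": -0.48}, {"slide": [0, 0, 0], "twist": -0.6}]}}

```text
time_s: 11.38
position: [0.4497, 0.2517, 0.0986]
ee_rot: [[0.152, 0.988, -0.0], [0.988, -0.152, -0.0], [-0.0, -0.0, -1.0]]
ft_force: [-0.8, 0.4, -1.5]
finger_gap: 0.0299
gripper_force: 29.9
```

>>> {"method": "step_arm", "body": {"plan": [{"slide": [0, 0, 0], "twist": -0.12}, {"slide": [0, 0, 0], "twist": -0.24}, {"slide": [0, 0, 0], "twist": -0.36}, {"slide": [0, 0, 0], "twist": -0.48}, {"slide": [0, 0, 0], "twist": -0.6}]}}

```text
time_s: 11.8
position: [0.4497, 0.2516, 0.0986]
ee_rot: [[0.684, 0.73, -0.0], [0.73, -0.684, -0.0], [-0.0, 0.0, -1.0]]
ft_force: [0.1, -0.0, -0.2]
finger_gap: 0.0298
gripper_force: 29.9
```

>>> {"method": "step_arm", "body": {"plan": [{"slide": [0, 0, 0], "twist": -0.12}, {"slide": [0, 0, 0], "twist": -0.24}, {"slide": [0, 0, 0], "twist": -0.36}, {"slide": [0, 0, 0], "twist": -0.48}, {"slide": [0, 0, 0], "twist": -0.6}]}}

```text
time_s: 12.22
position: [0.4497, 0.2516, 0.0986]
ee_rot: [[0.976, 0.216, -0.0], [0.216, -0.976, -0.0], [-0.0, 0.0, -1.0]]
ft_force: [0.1, -0.5, -1.2]
finger_gap: 0.0295
gripper_force: 29.9
```

>>> {"method": "step_arm", "body": {"plan": [{"slide": [0, 0, 0], "twist": -0.1}, {"slide": [0, 0, 0], "twist": -0.14}, {"slide": [0, 0, 0], "twist": -0.14}]}}

```text
time_s: 12.47
position: [0.4497, 0.2517, 0.0986]
ee_rot: [[0.997, 0.082, -0.0], [0.082, -0.997, -0.0], [-0.0, 0.0, -1.0]]
ft_force: [1.0, -0.5, -0.4]
finger_gap: 0.0298
gripper_force: 29.9
```

>>> {"method": "step_arm", "body": {"plan": [{"slide": [0.9, -1, -2], "twist": 0}, {"slide": [1.8, -2, -4], "twist": 0}, {"slide": [1.8, -2, -6], "twist": 0}, {"slide": [1.8, -2, -6.8], "twist": 0}, {"slide": [1.8, -2, -6.8], "twist": 0}]}}

```text
time_s: 12.88
position: [0.4661, 0.231, 0.0289]
ee_rot: [[0.996, 0.085, -0.003], [0.085, -0.996, -0.002], [-0.004, 0.001, -1.0]]
ft_force: [-0.2, -0.1, -1.0]
finger_gap: 0.0299
gripper_force: 29.9
```

>>> {"method": "step_arm", "body": {"plan": [{"slide": [0.7, 0, -0.6], "twist": 0}, {"slide": [1.4, 0.1, -0.6], "twist": 0}, {"slide": [1.8, 0.1, 0.0], "twist": 0}, {"slide": [2.4, 0.2, 0.7], "twist": 0}, {"slide": [2.4, 0.2, 0.7], "twist": 0}]}}

```text
time_s: 13.3
position: [0.4928, 0.2343, 0.0398]
ee_rot: [[0.996, 0.084, 0.001], [0.084, -0.996, 0.001], [0.001, -0.001, -1.0]]
ft_force: [-1.5, -0.5, 1.1]
finger_gap: 0.0295
gripper_force: 29.9
```

Run:
```python
from h import *
s=telemetry.sense();print(s['position'],s['ft_force'])
for r in corn('scene',(290,140,352,213)): print(r)
a=grab('scene','g2')
```

```text
[0.49281369 0.2343353  0.03982359] [-1.45991134 -0.54553314  1.12141974]
[array([317., 189.]), array([319. , 184.4]), array([36.2, 26. ]), 68.6]
```

Run:
```python
import cv2
a=cv2.imread('pics/g2.png');b=cv2.imread('pics/g1.png')
cv2.imwrite('pics/g2c.png',cv2.hconcat([cv2.resize(i[130:220,280:370],(390,390)) for i in (b,a)]))
```

```text
(no output)
```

View pics/g2c.png

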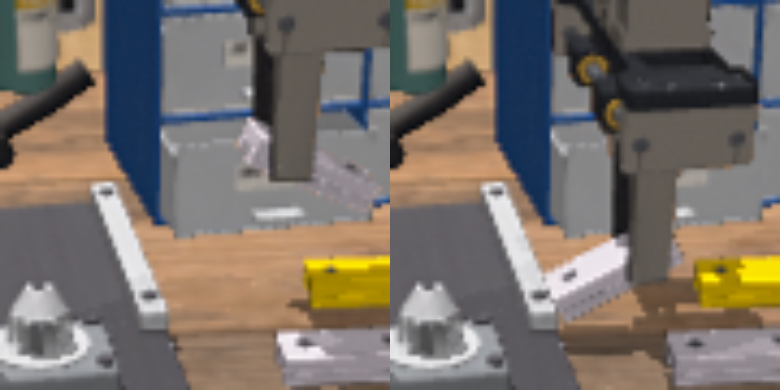

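>>> {"method": "step_arm", "body": {"plan": [{"slide": [-1.0, -0.1, -0.4], "twist": 0}, {"slide": [-1.2, -0.1, -1.4], "twist": 0}, {"slide": [-0.6, -0.1, -1.4], "twist": 0}, {"slide": [0, 0, -1.2], "twist": 0}, {"slide": [0.3, 0, -0.8], "twist": 0}]}}

```text
time_s: 13.82
position: [0.4903, 0.2323, 0.0276]
ee_rot: [[0.996, 0.083, -0.009], [0.083, -0.997, -0.003], [-0.009, 0.003, -1.0]]
ft_force: [-10.6, 0.2, -2.2]
finger_gap: 0.0297
gripper_force: 30.0
```

Run:
```python
from h import *
s=telemetry.sense();print(s['position'],s['ft_force'])
```

```text
[0.49025598 0.23233232 0.02764034] [-10.5715186    0.23635246  -2.21835728]
```

>>> {"method": "step_arm", "body": {"plan": [{"slide": [0.4, 0, 0.2], "twist": 0}, {"slide": [0.8, 0, 0.5], "twist": 0}, {"slide": [1.2, 0.1, 0.8], "twist": 0}, {"slide": [1.2, 0.1, 0.8], "twist": 0}]}}

```text
time_s: 14.15
position: [0.5014, 0.233, 0.036]
ee_rot: [[0.996, 0.083, -0.01], [0.083, -0.997, -0.004], [-0.011, 0.003, -1.0]]
ft_force: [-12.8, -1.4, 2.2]
finger_gap: 0.0294
gripper_force: 30.0
```

Run:
```python
from h import *
s=telemetry.sense();print(s['position'],s['ft_force'])
a=grab('scene','g3')
cv2.imwrite('pics/g3c.png',cv2.resize(np.array(a['pixels'])[130:220,280:370],(450,450))[:,:,::-1]);
```

```text
[0.50139979 0.23304054 0.03598212] [-12.83964266  -1.3534913    2.24883201]
```

>>> {"method": "step_arm", "body": {"plan": [{"slide": [0.4, 0, 0.3], "twist": 0}, {"slide": [0.9, 0.1, 0.5], "twist": 0}, {"slide": [1.4, 0.1, 0.7], "twist": 0}, {"slide": [2.0, 0.2, 0.8], "twist": 0}, {"slide": [2.0, 0.2, 0.8], "twist": 0}]}}

```text
time_s: 14.62
position: [0.5249, 0.236, 0.0447]
ee_rot: [[0.996, 0.084, -0.004], [0.084, -0.996, -0.002], [-0.004, 0.001, -1.0]]
ft_force: [-5.0, -0.7, 0.6]
finger_gap: 0.0293
gripper_force: 30.0
```

>>> {"method": "step_arm", "body": {"plan": [{"slide": [0.5, 0, 0.1], "twist": 0}, {"slide": [1.0, 0.1, 0.1], "twist": 0}, {"slide": [1.6, 0.1, 0.1], "twist": 0}, {"slide": [2.2, 0.2, 0], "twist": 0}, {"slide": [2.2, 0.2, 0], "twist": 0}]}}

```text
time_s: 15.03
position: [0.5468, 0.2381, 0.0444]
ee_rot: [[0.996, 0.083, -0.005], [0.083, -0.997, -0.002], [-0.005, 0.001, -1.0]]
ft_force: [-5.1, -0.6, 0.5]
finger_gap: 0.0286
gripper_force: 30.0
```

Run:
```python
from h import *
s=telemetry.sense();print(s['position'],s['ft_force'])
a=grab('scene','g4')
cv2.imwrite('pics/g4c.png',cv2.hconcat([cv2.imread('pics/g3.png')[130:220,280:370],np.array(a['pixels'])[130:220,280:370,::-1]]).repeat(4,0).repeat(4,1));
```

```text
[0.54676666 0.2380828  0.04436512] [-5.06723661 -0.63729329  0.47246272]
```

View pics/g4c.png

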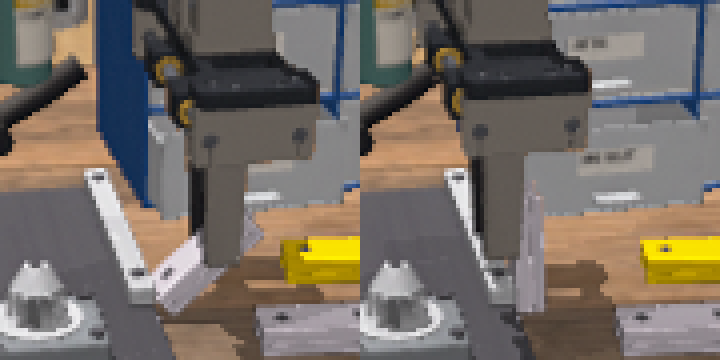

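>>> {"method": "step_arm", "body": {"plan": [{"slide": [0, 0, 0], "twist": 0}, {"slide": [0, 0, 0], "twist": 0}, {"slide": [-0.6, 0, 0], "twist": 0}, {"slide": [-1.2, -0.1, 0], "twist": 0}, {"slide": [-1.7, -0.1, 0], "twist": 0}], "grip": 4.2}}

```text
time_s: 15.5
position: [0.5307, 0.2376, 0.0457]
ee_rot: [[0.996, 0.084, -0.0], [0.084, -0.996, -0.0], [-0.0, 0.0, -1.0]]
ft_force: [-0.9, -0.0, 0.2]
finger_gap: 0.042
gripper_force: 0.0
```

Run:
```python
from h import *
s=telemetry.sense();print(s['position'],s['ft_force'])
for r in corn('scene',(315,160,345,213)): print(r)
for r in corn('top',(285,205,345,260),.07): print(r)
c=grab('scene');print(px2w(c,[(412-360)/4+280 if 0 else 280+(516-360)/4.,130+311/4.],0),px2w(c,[280+(546-360)/4.,130+311/4.],0))
```

```text
[0.53067201 0.23757718 0.04572957] [-0.90157094 -0.00491704  0.2400644 ]
[array([333., 248.]), array([457.5, 283.7]), array([52.1, 24.9]), 3.5]
[array([339., 216.]), array([518.8, 278.5]), array([37.4, 63.6]), 88.6]
[[0.53378513 0.23602216 0.        ]] [[0.51656142 0.23748057 0.        ]]
```

>>> {"method": "step_arm", "body": {"plan": [{"slide": [-0.4, 0, 0.3], "twist": 0}, {"slide": [-0.5, 0, 0.6], "twist": 0}, {"slide": [-0.5, 0, 0.6], "twist": 0}]}}

```text
time_s: 15.9
position: [0.5265, 0.238, 0.0525]
ee_rot: [[0.996, 0.084, 0.001], [0.084, -0.996, 0.0], [0.001, -0.0, -1.0]]
ft_force: [-0.3, 0.7, 0.2]
finger_gap: 0.0424
gripper_force: 0.0
```

>>> {"method": "step_arm", "body": {"plan": [{"slide": [0, 0, 0], "twist": 0}, {"slide": [0, 0, 0], "twist": 0}, {"slide": [0, 0, 0], "twist": 0}, {"slide": [0, 0, 0], "twist": 0}], "grip": 2.0}}

```text
time_s: 16.23
position: [0.5266, 0.2378, 0.0519]
ee_rot: [[0.996, 0.084, 0.0], [0.084, -0.996, 0.0], [0.0, -0.0, -1.0]]
ft_force: [-0.6, 0.3, 2.0]
finger_gap: 0.0295
gripper_force: 29.8
```

>>> {"method": "step_arm", "body": {"plan": [{"slide": [0.5, 0, 0.0], "twist": 0}, {"slide": [1.0, 0.1, 0.0], "twist": 0}, {"slide": [1.5, 0.1, 0], "twist": 0}, {"slide": [2.0, 0.1, -0.1], "twist": 0}, {"slide": [2.5, 0.2, -0.2], "twist": 0}]}}

```text
time_s: 16.65
position: [0.5491, 0.2388, 0.049]
ee_rot: [[0.996, 0.084, -0.005], [0.084, -0.997, -0.002], [-0.005, 0.001, -1.0]]
ft_force: [-6.7, -2.3, 2.7]
finger_gap: 0.0297
gripper_force: 30.0
```

Run:
```python
from h import *
s=telemetry.sense();print(s['position'],s['ft_force'])
a=grab('scene','g5')
for r in corn('scene',(300,160,345,213)): print(r)
```

```text
[0.54912017 0.23879776 0.04896467] [-6.69183337 -2.3439703   2.70758305]
[array([321., 198.]), array([320.8, 198.1]), array([21.5,  6.7]), 63.4]
```

>>> {"method": "step_arm", "body": {"plan": [{"slide": [0.4, 0, -0.2], "twist": 0}, {"slide": [0.8, 0.1, -0.4], "twist": 0}, {"slide": [1.2, 0.1, -0.7], "twist": 0}, {"slide": [1.2, 0.1, -0.9], "twist": 0}]}}

```text
time_s: 17.08
position: [0.563, 0.2404, 0.0405]
ee_rot: [[0.997, 0.083, -0.002], [0.083, -0.997, -0.001], [-0.002, 0.0, -1.0]]
ft_force: [-4.0, 0.5, 5.4]
finger_gap: 0.0295
gripper_force: 30.0
```

Run:
```python
from h import *
s=telemetry.sense();print(s['position'],s['ft_force'])
a=grab('scene','g6')
for r in corn('scene',(300,160,345,213)): print(r)
```

```text
[0.56298276 0.24044196 0.04045581] [-3.98444585  0.45670841  5.38987933]
[array([320., 197.]), array([320.5, 197.7]), array([22.5,  9.6]), 41.6]
```

>>> {"method": "step_arm", "body": {"plan": [{"slide": [0, 0, 2], "twist": 0}, {"slide": [0, 0, 4.5], "twist": 0}, {"slide": [2, -0.5, 4.8], "twist": 0}, {"slide": [5.3, -1.3, 4.8], "twist": 0}, {"slide": [5.3, -1.3, 4.8], "twist": 0}]}}

```text
time_s: 17.6
position: [0.6222, 0.2272, 0.0901]
ee_rot: [[0.997, 0.083, 0.007], [0.083, -0.997, 0.001], [0.007, -0.001, -1.0]]
ft_force: [0.2, 0.1, -0.8]
finger_gap: 0.0299
gripper_force: 30.0
```

>>> {"method": "step_arm", "body": {"plan": [{"slide": [0, 0, -1.5], "twist": 0}, {"slide": [0, 0, -3], "twist": 0}, {"slide": [0, 0, -4], "twist": 0}, {"slide": [0, 0, -5], "twist": 0}, {"slide": [0, 0, -5], "twist": 0}]}}

```text
time_s: 18.02
position: [0.6177, 0.2281, 0.0382]
ee_rot: [[0.996, 0.084, 0.002], [0.084, -0.996, 0.001], [0.002, -0.0, -1.0]]
ft_force: [1.8, 0.7, 2.8]
finger_gap: 0.0295
gripper_force: 30.0
```

Run:
```python
from h import *
s=telemetry.sense();print(s['position'],s['ft_force'])
a=grab('scene','g7')
for r in corn('top',(325,140,372,203),.026): print(r)
```

```text
[0.61774712 0.2281017  0.03817093] [1.83882304 0.72643853 2.75665068]
[array([362., 162.]), array([637.7, 227.1]), array([ 72.6, 133.9]), 88.3]
```

>>> {"method": "step_arm", "body": {"plan": [{"slide": [-0.1, 0, -0.8], "twist": 0}, {"slide": [-0.2, 0, -1.5], "twist": 0}, {"slide": [-0.2, 0, -2.1], "twist": 0}, {"slide": [-0.2, 0, -2.5], "twist": 0}, {"slide": [-0.2, 0, -2.6], "twist": 0}]}}

```text
time_s: 18.53
position: [0.6173, 0.2286, 0.0137]
ee_rot: [[0.996, 0.084, 0.006], [0.084, -0.996, 0.002], [0.006, -0.001, -1.0]]
ft_force: [8.0, -0.0, 4.8]
finger_gap: 0.0296
gripper_force: 30.0
```

Run:
```python
from h import *
s=telemetry.sense();print(s['position'],s['ft_force'])
a=grab('scene','g8');b=grab('top')
A=cv2.resize(np.array(a['pixels'])[140:220,250:370,::-1],(480,320)); B=cv2.resize(np.array(b['pixels'])[135:235,295:395,::-1],(320,320))
cv2.imwrite('pics/g8c.png',cv2.hconcat([A,B]))
```

```text
[0.61733851 0.22857628 0.01371097] [ 7.99292935 -0.04876562  4.81439605]
```

View pics/g8c.png

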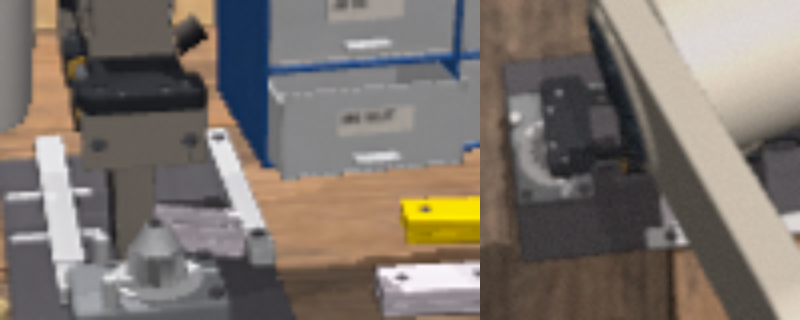

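>>> {"method": "step_arm", "body": {"plan": [{"slide": [0.2, 0, -0.2], "twist": 0}, {"slide": [0.2, 0, -0.3], "twist": 0}, {"slide": [0.2, 0, -0.3], "twist": 0}]}}

```text
time_s: 18.88
position: [0.6177, 0.2282, 0.0104]
ee_rot: [[0.996, 0.084, 0.002], [0.084, -0.996, 0.001], [0.002, -0.001, -1.0]]
ft_force: [4.8, 1.1, 5.7]
finger_gap: 0.0301
gripper_force: 31.0
```

>>> {"method": "step_arm", "body": {"plan": [{"slide": [0, 0, 0], "twist": 0}, {"slide": [0, 0, 0], "twist": 0}, {"slide": [0, 0, 0.5], "twist": 0}, {"slide": [0, 0, 3], "twist": 0}, {"slide": [-3, 0, 7], "twist": 0}], "grip": 4.2}}

```text
time_s: 19.3
position: [0.5919, 0.2269, 0.0712]
ee_rot: [[0.997, 0.083, -0.003], [0.083, -0.997, -0.002], [-0.003, 0.001, -1.0]]
ft_force: [0.3, 0.7, 1.1]
finger_gap: 0.042
gripper_force: 0.0
```

>>> {"method": "step_arm", "body": {"plan": [{"slide": [-4, 1, 1.5], "twist": 0.12}, {"slide": [-8, 2, 1.5], "twist": 0.24}, {"slide": [-12, 3, 1.5], "twist": 0.36}, {"slide": [-15, 4, 1.5], "twist": 0.48}, {"slide": [-15, 4, 1.5], "twist": 0.6}]}}

```text
time_s: 19.72
position: [0.4343, 0.267, 0.0873]
ee_rot: [[0.77, 0.638, -0.006], [0.638, -0.77, -0.003], [-0.006, -0.002, -1.0]]
ft_force: [1.3, -0.8, -0.2]
finger_gap: 0.042
gripper_force: 0.0
```

Run:
```python
from h import *
s=telemetry.sense();print(s['position'],s['ft_force'],s['joints'])
for r in corn('top',(325,140,372,203),.026): print(r)
for r in corn('top',(320,230,350,275),.016): print(r)
grab('top','h1');grab('scene','h1s')
```

```text
[0.43427826 0.26698285 0.08727738] [ 1.31831751 -0.77142981 -0.2105293 ] [5.47746826e-01 3.46119257e-01 1.98092849e+00 1.01255365e-03
 8.21130824e-01 1.42625257e+00]
[array([357., 188.]), array([590.4, 225.9]), array([66.3, 31.1]), 4.7]
[array([352., 160.]), array([661.2, 239.8]), array([36.7, 99.9]), 5.3]
[array([338., 265.]), array([422.1, 280.5]), array([67.4, 57.9]), 88.7]
[array([336., 244.]), array([467.3, 280.3]), array([41.5, 55.5]), 31.6]
```

>>> {"method": "step_arm", "body": {"plan": [{"slide": [-0.5, 0.6, 0], "twist": -0.12}, {"slide": [-1.1, 1.3, 0], "twist": -0.24}, {"slide": [-1.1, 1.3, 0], "twist": -0.36}, {"slide": [-1.1, 1.3, 0], "twist": -0.48}, {"slide": [-1.1, 1.3, 0], "twist": -0.6}], "grip": 5.0}}

```text
time_s: 20.33
position: [0.4313, 0.2804, 0.0878]
ee_rot: [[0.997, 0.073, -0.0], [0.073, -0.997, -0.0], [-0.0, 0.0, -1.0]]
ft_force: [-0.9, -0.1, -0.3]
finger_gap: 0.0499
gripper_force: 0.0
```

>>> {"method": "step_arm", "body": {"plan": [{"slide": [0, 0, -2], "twist": -0.074}, {"slide": [0, 0, -4], "twist": -0.074}, {"slide": [0, 0, -6], "twist": -0.074}, {"slide": [0, 0, -7.6], "twist": -0.074}, {"slide": [0, 0, -7.6], "twist": -0.074}]}}

```text
time_s: 20.75
position: [0.4295, 0.2792, 0.0092]
ee_rot: [[1.0, 0.005, -0.004], [0.005, -1.0, -0.003], [-0.004, 0.003, -1.0]]
ft_force: [-1.1, -0.4, 0.4]
finger_gap: 0.0499
gripper_force: 0.0
```

Run:
```python
from h import *
s=telemetry.sense();print(s['position'],s['ft_force'],s['joints'][5])
c=grab('scene','h2'); 
for r in corn('scene',(340,205,380,225)): print(r)
for r in corn('top',(320,225,350,275),.016): print(r)
print(w2px(c,[[.4115,.296,.016],[.4815,.296,.016],[.4115,.296,0]]))
```

```text
[0.42951273 0.27917797 0.00921597] [-1.07315331 -0.39949486  0.40055976] 2.139348038658697
[array([354., 212.]), array([354.5, 212. ]), array([12., 21.]), 90.0]
[array([337., 262.]), array([429. , 280.3]), array([67.5, 71.8]), 88.7]
[array([330., 245.]), array([466.2, 292.3]), array([31.4, 59.7]), 26.7]
[[377.63988708 211.81132929]
 [345.98784328 213.1162043 ]
 [377.09124167 218.2085349 ]]
```

>>> {"method": "step_arm", "body": {"plan": [{"slide": [-0.5, 0.1, -0.1], "twist": 0.01}, {"slide": [-0.5, 0.1, -0.1], "twist": 0.01}]}}

```text
time_s: 21.07
position: [0.4253, 0.2819, 0.0118]
ee_rot: [[1.0, 0.02, 0.001], [0.02, -1.0, 0.0], [0.001, -0.0, -1.0]]
ft_force: [-0.5, -0.8, -0.8]
finger_gap: 0.05
gripper_force: 0.0
```

>>> {"method": "step_arm", "body": {"plan": [{"slide": [0, 0, 0], "twist": 0}, {"slide": [0, 0, 0], "twist": 0}, {"slide": [0, 0, 0], "twist": 0}, {"slide": [0, 0, 0], "twist": 0}], "grip": 2.0}}

```text
time_s: 21.4
position: [0.4256, 0.2819, 0.0115]
ee_rot: [[1.0, 0.02, 0.0], [0.02, -1.0, 0.0], [0.001, -0.0, -1.0]]
ft_force: [-0.1, -0.3, 3.7]
finger_gap: 0.0293
gripper_force: 29.9
```

>>> {"method": "step_arm", "body": {"plan": [{"slide": [0, 0, 1.5], "twist": 0}, {"slide": [0, 0, 3.5], "twist": 0}, {"slide": [2, -1, 4], "twist": 0.06}, {"slide": [4, -3, 4], "twist": 0.07}, {"slide": [6, -4.4, 4], "twist": 0.07}]}}

```text
time_s: 21.82
position: [0.4861, 0.2372, 0.0518]
ee_rot: [[0.996, 0.092, 0.001], [0.092, -0.996, 0.0], [0.001, -0.0, -1.0]]
ft_force: [1.0, -0.3, -1.9]
finger_gap: 0.0296
gripper_force: 29.9
```

>>> {"method": "step_arm", "body": {"plan": [{"slide": [0.6, 0, 0], "twist": 0}, {"slide": [1.2, 0, -0.8], "twist": 0}, {"slide": [2.0, 0, -1.8], "twist": 0}, {"slide": [2.0, 0, -2.3], "twist": 0}, {"slide": [2.0, 0, -2.6], "twist": 0}]}}

```text
time_s: 22.23
position: [0.5052, 0.2383, 0.024]
ee_rot: [[0.996, 0.09, -0.0], [0.09, -0.996, -0.0], [-0.0, 0.0, -1.0]]
ft_force: [-1.1, -0.0, 7.3]
finger_gap: 0.0292
gripper_force: 30.0
```

>>> {"method": "step_arm", "body": {"plan": [{"slide": [0, 0, -0.4], "twist": 0}, {"slide": [0.3, 0, -0.7], "twist": 0}, {"slide": [0.5, 0, -0.8], "twist": 0}, {"slide": [0.5, 0, -0.8], "twist": 0}]}}

```text
time_s: 22.57
position: [0.5072, 0.2377, 0.016]
ee_rot: [[0.996, 0.09, -0.005], [0.09, -0.996, -0.002], [-0.006, 0.001, -1.0]]
ft_force: [-7.7, -0.4, 8.2]
finger_gap: 0.0297
gripper_force: 30.0
```

>>> {"method": "step_arm", "body": {"plan": [{"slide": [0, 0, 0], "twist": 0}, {"slide": [0, 0, 0], "twist": 0}, {"slide": [0, 0, 0], "twist": 0}, {"slide": [0, 0, 2], "twist": 0}, {"slide": [0, 0, 6], "twist": 0}], "grip": 4.4}}

```text
time_s: 22.98
position: [0.5072, 0.2366, 0.0736]
ee_rot: [[0.996, 0.09, -0.007], [0.09, -0.996, -0.003], [-0.008, 0.003, -1.0]]
ft_force: [-0.5, -0.2, 0.1]
finger_gap: 0.0438
gripper_force: 0.0
```

Run:
```python
from h import *
s=telemetry.sense();print(s['position'],s['ft_force'],s['joints'][5])
c=grab('scene','h3')
im=np.array(c['pixels'])[:,:,::-1].copy();hsv=cv2.cvtColor(im,cv2.COLOR_BGR2HSV)
m=((hsv[...,1]<70)&(hsv[...,2]>110)).astype(np.uint8);k=0*m;k[185:216,313:350]=m[185:216,313:350]
for q in cv2.findContours(k,cv2.RETR_EXTERNAL,cv2.CHAIN_APPROX_NONE)[0]:
    if cv2.contourArea(q)>40:
        p=q[:,0]; print(len(q),'right',p[p[:,0].argmax()],'low',p[p[:,1].argmax()],'left',p[p[:,0].argmin()],'lowright',p[(p[:,0]+p[:,1]).argmax()], px2w(c,[p[(p[:,0]+p[:,1]).argmax()]],0.), cv2.minAreaRect(q))
```

```text
[0.50718925 0.23656911 0.07363982] [-0.48026826 -0.23435475  0.11576594] 1.914379161647962
72 right [338 204] low [333 209] left [313 188] lowright [334 209] [[0.50017623 0.24503741 0.        ]] ((322.9000244140625, 201.1999969482422), (29.516101837158203, 15.652478218078613), 26.56505012512207)
```

>>> {"method": "step_arm", "body": {"plan": [{"slide": [2, 0.1, 0], "twist": 0}, {"slide": [3.7, 0.2, 0], "twist": 0}, {"slide": [3.7, 0.2, -2], "twist": 0}, {"slide": [3.7, 0.2, -4], "twist": 0}, {"slide": [3.7, 0.2, -4.6], "twist": 0}]}}

```text
time_s: 23.45
position: [0.5462, 0.2393, 0.0287]
ee_rot: [[0.996, 0.09, -0.002], [0.09, -0.996, -0.001], [-0.003, 0.001, -1.0]]
ft_force: [-0.5, -0.2, -0.5]
finger_gap: 0.044
gripper_force: 0.0
```

>>> {"method": "step_arm", "body": {"plan": [{"slide": [0, 0, 0], "twist": 0}, {"slide": [0, 0, 0], "twist": 0}]}}

```text
time_s: 23.62
position: [0.5472, 0.2398, 0.0311]
ee_rot: [[0.996, 0.09, -0.001], [0.09, -0.996, -0.0], [-0.001, 0.0, -1.0]]
ft_force: [1.0, -0.0, 1.1]
finger_gap: 0.044
gripper_force: 0.0
```

Lower slightly, close, lift and start spinning back.

>>> {"method": "step_arm", "body": {"plan": [{"slide": [-0.3, -0.1, -0.3], "twist": 0}, {"slide": [-0.3, -0.1, -0.3], "twist": 0}]}}

```text
time_s: 23.78
position: [0.5441, 0.2388, 0.0286]
ee_rot: [[0.996, 0.09, 0.0], [0.09, -0.996, 0.0], [0.0, -0.0, -1.0]]
ft_force: [-0.1, 0.1, -0.4]
finger_gap: 0.0441
gripper_force: 0.0
```

>>> {"method": "step_arm", "body": {"plan": [{"slide": [0, 0, 0], "twist": 0}, {"slide": [0, 0, 0], "twist": 0}, {"slide": [0, 0, 0], "twist": 0}, {"slide": [0, 0, 0], "twist": 0}], "grip": 2.0}}

```text
time_s: 24.12
position: [0.5446, 0.2389, 0.0285]
ee_rot: [[0.996, 0.09, 0.001], [0.09, -0.996, 0.0], [0.001, -0.0, -1.0]]
ft_force: [0.4, 0.3, 1.0]
finger_gap: 0.0296
gripper_force: 29.7
```

>>> {"method": "step_arm", "body": {"plan": [{"slide": [0, 0, 1.5], "twist": 0}, {"slide": [0, 0, 3.5], "twist": 0}, {"slide": [0, 0, 6], "twist": 0}, {"slide": [-2, 0, 7.0], "twist": 0}, {"slide": [-5, 1, 7.0], "twist": 0}]}}

```text
time_s: 24.53
position: [0.4976, 0.2489, 0.1009]
ee_rot: [[0.996, 0.088, 0.006], [0.088, -0.996, 0.002], [0.006, -0.002, -1.0]]
ft_force: [0.0, 0.6, -1.6]
finger_gap: 0.0298
gripper_force: 29.7
```

>>> {"method": "step_arm", "body": {"plan": [{"slide": [-1, 0.3, 0], "twist": 0.12}, {"slide": [-2, 0.6, 0], "twist": 0.24}, {"slide": [-3, 0.6, 0], "twist": 0.36}, {"slide": [-4.5, 0.6, 0], "twist": 0.48}, {"slide": [-4.5, 0.6, 0], "twist": 0.6}]}}

```text
time_s: 24.95
position: [0.4467, 0.2542, 0.0978]
ee_rot: [[0.767, 0.641, -0.002], [0.641, -0.767, -0.001], [-0.002, -0.001, -1.0]]
ft_force: [0.5, -1.0, -1.7]
finger_gap: 0.0298
gripper_force: 29.7
```

>>> {"method": "step_arm", "body": {"plan": [{"slide": [0, 0, 0], "twist": 0.12}, {"slide": [0, 0, 0], "twist": 0.24}, {"slide": [0, 0, 0], "twist": 0.36}, {"slide": [0, 0, 0], "twist": 0.48}, {"slide": [0, 0, 0], "twist": 0.6}]}}

```text
time_s: 25.37
position: [0.4494, 0.2547, 0.0982]
ee_rot: [[0.272, 0.962, 0.0], [0.962, -0.272, 0.0], [0.0, 0.0, -1.0]]
ft_force: [0.6, 0.1, -0.6]
finger_gap: 0.0297
gripper_force: 29.7
```

>>> {"method": "step_arm", "body": {"plan": [{"slide": [0, 0, 0], "twist": 0.12}, {"slide": [0, 0, 0], "twist": 0.24}, {"slide": [0, 0, 0], "twist": 0.36}, {"slide": [0, 0, 0], "twist": 0.48}, {"slide": [0, 0, 0], "twist": 0.6}]}}

```text
time_s: 25.78
position: [0.4493, 0.2547, 0.0981]
ee_rot: [[-0.319, 0.948, -0.0], [0.948, 0.319, -0.0], [-0.0, -0.0, -1.0]]
ft_force: [-0.1, 0.7, -0.8]
finger_gap: 0.0298
gripper_force: 29.7
```

>>> {"method": "step_arm", "body": {"plan": [{"slide": [0, 0, 0], "twist": 0.12}, {"slide": [0, 0, 0], "twist": 0.24}, {"slide": [0, 0, 0], "twist": 0.36}, {"slide": [0, 0, 0], "twist": 0.48}, {"slide": [0, 0, 0], "twist": 0.6}]}}

```text
time_s: 26.2
position: [0.4493, 0.2547, 0.0981]
ee_rot: [[-0.799, 0.602, -0.0], [0.602, 0.799, -0.0], [0.0, -0.0, -1.0]]
ft_force: [-0.5, 1.1, -1.5]
finger_gap: 0.0298
gripper_force: 29.7
```

>>> {"method": "step_arm", "body": {"plan": [{"slide": [0, 0, 0], "twist": 0.12}, {"slide": [0, 0, 0], "twist": 0.24}, {"slide": [0, 0, 0], "twist": 0.36}, {"slide": [0, 0, 0], "twist": 0.48}, {"slide": [0, 0, 0], "twist": 0.6}]}}

```text
time_s: 26.62
position: [0.4493, 0.2547, 0.0981]
ee_rot: [[-0.999, 0.046, -0.0], [0.046, 0.999, -0.0], [0.0, -0.0, -1.0]]
ft_force: [-0.2, 0.3, -0.6]
finger_gap: 0.0297
gripper_force: 29.7
```

>>> {"method": "step_arm", "body": {"plan": [{"slide": [0, 0, 0], "twist": 0.1}, {"slide": [0, 0, 0], "twist": 0.135}, {"slide": [0, 0, 0], "twist": 0.135}]}}

```text
time_s: 26.87
position: [0.4494, 0.2547, 0.0981]
ee_rot: [[-0.996, -0.085, -0.0], [-0.085, 0.996, 0.0], [0.0, 0.0, -1.0]]
ft_force: [-0.1, 0.4, -0.7]
finger_gap: 0.0299
gripper_force: 29.7
```

>>> {"method": "step_arm", "body": {"plan": [{"slide": [1.0, -1, -2], "twist": 0}, {"slide": [2.0, -2, -4], "twist": 0}, {"slide": [2.0, -2.1, -6], "twist": 0}, {"slide": [2.0, -2.1, -6.8], "twist": 0}, {"slide": [2.0, -2.1, -6.8], "twist": 0}]}}

```text
time_s: 27.28
position: [0.4683, 0.2331, 0.0286]
ee_rot: [[-0.997, -0.081, -0.003], [-0.081, 0.997, -0.001], [0.003, -0.001, -1.0]]
ft_force: [0.7, 0.7, -1.3]
finger_gap: 0.0297
gripper_force: 29.9
```

>>> {"method": "step_arm", "body": {"plan": [{"slide": [0.5, 0, 0], "twist": 0}, {"slide": [1.0, 0.1, 0], "twist": 0}, {"slide": [1.4, 0.1, 0.1], "twist": 0}, {"slide": [1.7, 0.1, 0.4], "twist": 0}, {"slide": [2.1, 0.2, 0.8], "twist": 0}]}}

```text
time_s: 27.7
position: [0.4876, 0.2346, 0.0378]
ee_rot: [[-0.997, -0.083, -0.006], [-0.083, 0.997, -0.002], [0.006, -0.002, -1.0]]
ft_force: [-9.3, -2.4, -2.4]
finger_gap: 0.03
gripper_force: 30.0
```

Run:
```python
from h import *
s=telemetry.sense();print(s['position'],s['ft_force'])
c=grab('scene','h4')
for r in corn('scene',(312,160,352,213)): print(r)
```

```text
[0.48755705 0.23464455 0.03778953] [-9.32438259 -2.44899953 -2.41243251]
[array([323., 195.]), array([324.4, 195.7]), array([20.5, 25.2]), 87.5]
```

>>> {"method": "step_arm", "body": {"plan": [{"slide": [0.4, 0, 0.3], "twist": 0}, {"slide": [0.8, 0.1, 0.6], "twist": 0}, {"slide": [1.2, 0.1, 0.8], "twist": 0}, {"slide": [1.2, 0.1, 0.8], "twist": 0}]}}

```text
time_s: 28.13
position: [0.4997, 0.2359, 0.0462]
ee_rot: [[-0.997, -0.083, -0.006], [-0.083, 0.997, -0.002], [0.006, -0.002, -1.0]]
ft_force: [-7.9, -1.8, -0.3]
finger_gap: 0.0297
gripper_force: 30.0
```

>>> {"method": "step_arm", "body": {"plan": [{"slide": [0.5, 0, 0.2], "twist": 0}, {"slide": [1.0, 0.1, 0.3], "twist": 0}, {"slide": [1.4, 0.1, 0.4], "twist": 0}, {"slide": [1.4, 0.1, 0.4], "twist": 0}]}}

```text
time_s: 28.47
position: [0.5153, 0.2374, 0.0505]
ee_rot: [[-0.997, -0.083, -0.003], [-0.083, 0.997, -0.001], [0.003, -0.001, -1.0]]
ft_force: [-4.9, -1.1, -0.5]
finger_gap: 0.0298
gripper_force: 30.0
```

Run:
```python
from h import *
s=telemetry.sense();print(s['position'],s['ft_force'])
c=grab('scene','h5')
for r in corn('scene',(312,160,352,213)): print(r)
```

```text
[0.51531205 0.23736094 0.050515  ] [-4.89099696 -1.11867874 -0.53055174]
[array([320., 196.]), array([319.7, 196.1]), array([21.7, 17.5]), 21.8]
[array([343., 170.]), array([343.5, 169.5]), array([ 7., 15.]), 90.0]
```

>>> {"method": "step_arm", "body": {"plan": [{"slide": [0.5, 0, 0.1], "twist": 0}, {"slide": [1.0, 0.1, 0.1], "twist": 0}, {"slide": [1.5, 0.1, 0.1], "twist": 0}, {"slide": [2.0, 0.2, 0.1], "twist": 0}, {"slide": [2.5, 0.2, 0], "twist": 0}]}}

```text
time_s: 28.98
position: [0.5406, 0.2397, 0.0507]
ee_rot: [[-0.997, -0.083, -0.002], [-0.083, 0.997, -0.0], [0.002, -0.0, -1.0]]
ft_force: [-5.3, 0.8, 2.2]
finger_gap: 0.0292
gripper_force: 30.0
```

>>> {"method": "step_arm", "body": {"plan": [{"slide": [0.5, 0, -0.1], "twist": 0}, {"slide": [1.0, 0.1, -0.2], "twist": 0}, {"slide": [1.6, 0.1, -0.5], "twist": 0}, {"slide": [2.2, 0.2, -0.9], "twist": 0}, {"slide": [2.3, 0.2, -1.0], "twist": 0}]}}

```text
time_s: 29.4
position: [0.5655, 0.242, 0.0403]
ee_rot: [[-0.997, -0.083, 0.001], [-0.083, 0.997, 0.0], [-0.001, 0.0, -1.0]]
ft_force: [-3.3, 0.2, 1.7]
finger_gap: 0.0286
gripper_force: 30.0
```

Run:
```python
from h import *
s=telemetry.sense();print(s['position'],s['ft_force'])
c=grab('scene','h6')
for r in corn('scene',(300,160,345,213)): print(r)
```

```text
[0.56547938 0.2420325  0.04031029] [-3.27752332  0.18902237  1.65677897]
[array([318., 194.]), array([317.5, 194.2]), array([30.2,  9.4]), 56.3]
```

>>> {"method": "step_arm", "body": {"plan": [{"slide": [0, 0, 0], "twist": 0}, {"slide": [0, 0, 0], "twist": 0}, {"slide": [0, 0, 1], "twist": 0}, {"slide": [0, 0, 4], "twist": 0}, {"slide": [0, 0, 7], "twist": 0}], "grip": 4.4}}

```text
time_s: 29.92
position: [0.5636, 0.2414, 0.1106]
ee_rot: [[-0.997, -0.083, -0.002], [-0.083, 0.997, -0.001], [0.002, -0.001, -1.0]]
ft_force: [0.1, 0.3, -0.3]
finger_gap: 0.0438
gripper_force: 0.0
```

Run:
```python
from h import *
s=telemetry.sense();print(s['position'],s['ft_force'])
c=grab('scene','h7')
im=np.array(c['pixels'])[:,:,::-1].copy();hsv=cv2.cvtColor(im,cv2.COLOR_BGR2HSV)
m=((hsv[...,1]<70)&(hsv[...,2]>110)).astype(np.uint8)
cv2.imwrite('pics/h7c.png',cv2.hconcat([cv2.resize(im[150:220,280:370],(540,420)),cv2.resize(np.array(grab('top')['pixels'])[150:250,320:380,::-1],(252,420))]))
```

```text
[0.56360735 0.2414091  0.11060252] [ 0.12138233  0.32841915 -0.33762484]
```

View pics/h7c.png

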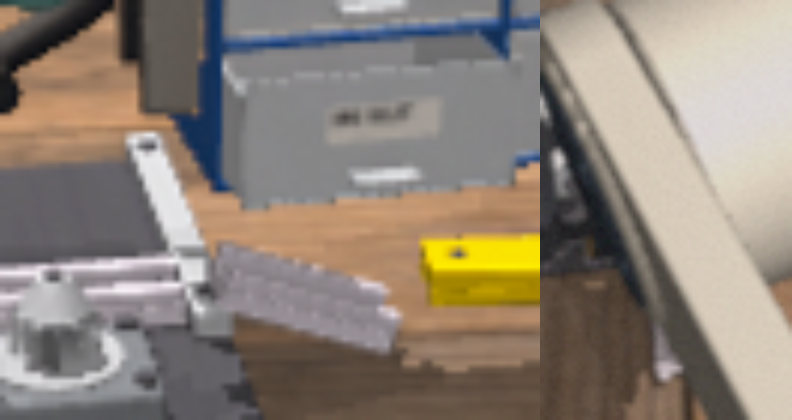

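>>> {"method": "step_arm", "body": {"plan": [{"slide": [-2.2, -0.3, 0], "twist": 0}, {"slide": [-4.5, -0.7, -1.5], "twist": 0}, {"slide": [-4.5, -0.7, -4], "twist": 0}, {"slide": [-4.5, -0.7, -6.5], "twist": 0}, {"slide": [-4.5, -0.7, -8], "twist": 0}]}}

```text
time_s: 30.43
position: [0.5184, 0.2344, 0.0288]
ee_rot: [[-0.997, -0.083, -0.001], [-0.083, 0.997, -0.0], [0.001, -0.0, -1.0]]
ft_force: [-1.0, 0.1, 0.1]
finger_gap: 0.0438
gripper_force: 0.0
```

>>> {"method": "step_arm", "body": {"plan": [{"slide": [0, 0, 0], "twist": 0}, {"slide": [0, 0, 0], "twist": 0}]}}

```text
time_s: 30.6
position: [0.5191, 0.2346, 0.0299]
ee_rot: [[-0.997, -0.083, -0.001], [-0.083, 0.997, -0.001], [0.001, -0.0, -1.0]]
ft_force: [0.6, -0.8, 0.3]
finger_gap: 0.0438
gripper_force: 0.0
```

>>> {"method": "step_arm", "body": {"plan": [{"slide": [0, 0, -0.7], "twist": 0}, {"slide": [0, 0, -1.4], "twist": 0}, {"slide": [0, 0, -1.4], "twist": 0}]}}

```text
time_s: 30.85
position: [0.5193, 0.2347, 0.0157]
ee_rot: [[-0.997, -0.083, -0.0], [-0.083, 0.997, -0.0], [0.0, -0.0, -1.0]]
ft_force: [0.5, -0.3, -0.4]
finger_gap: 0.0443
gripper_force: 0.0
```

>>> {"method": "step_arm", "body": {"plan": [{"slide": [0, 0, 0], "twist": 0}, {"slide": [0, 0, 0], "twist": 0}, {"slide": [0, 0, 0], "twist": 0}, {"slide": [0, 0, 0], "twist": 0}], "grip": 2.0}}

```text
time_s: 31.18
position: [0.5196, 0.2349, 0.0164]
ee_rot: [[-0.997, -0.083, 0.001], [-0.083, 0.997, 0.0], [-0.001, 0.0, -1.0]]
ft_force: [-0.2, -0.2, -0.2]
finger_gap: 0.0299
gripper_force: 29.6
```

>>> {"method": "step_arm", "body": {"plan": [{"slide": [0, 0, 1.5], "twist": 0}, {"slide": [0, 0, 4], "twist": 0}, {"slide": [0, 0, 6.5], "twist": 0}, {"slide": [2, 0, 7], "twist": 0}, {"slide": [5, 0, 7], "twist": 0}]}}

```text
time_s: 31.6
position: [0.5691, 0.2352, 0.0886]
ee_rot: [[-0.996, -0.084, 0.001], [-0.084, 0.996, 0.001], [-0.002, 0.001, -1.0]]
ft_force: [0.4, 0.7, -0.6]
finger_gap: 0.0297
gripper_force: 29.6
```

>>> {"method": "step_arm", "body": {"plan": [{"slide": [2, -1, 0], "twist": 0}, {"slide": [3.8, -3, 0], "twist": 0}, {"slide": [3.9, -5, 0], "twist": 0}, {"slide": [3.9, -6.4, 0], "twist": 0}, {"slide": [3.9, -6.4, 0], "twist": 0}]}}

```text
time_s: 32.02
position: [0.6078, 0.1682, 0.0858]
ee_rot: [[-0.997, -0.081, -0.001], [-0.081, 0.997, -0.001], [0.001, -0.001, -1.0]]
ft_force: [-1.1, 0.0, -2.3]
finger_gap: 0.0298
gripper_force: 29.6
```

>>> {"method": "step_arm", "body": {"plan": [{"slide": [0, 0.1, -2], "twist": 0}, {"slide": [0, 0.2, -4], "twist": 0}, {"slide": [0, 0.2, -5.5], "twist": 0}, {"slide": [0, 0.2, -5.5], "twist": 0}]}}

```text
time_s: 32.35
position: [0.6056, 0.1727, 0.0283]
ee_rot: [[-0.997, -0.083, -0.005], [-0.083, 0.997, -0.001], [0.005, -0.001, -1.0]]
ft_force: [-0.6, -1.0, -1.8]
finger_gap: 0.0299
gripper_force: 29.6
```

>>> {"method": "step_arm", "body": {"plan": [{"slide": [0, 0, -0.6], "twist": 0}, {"slide": [0, 0, -1.2], "twist": 0}, {"slide": [0, 0, -1.7], "twist": 0}, {"slide": [0, 0, -2.0], "twist": 0}]}}

```text
time_s: 32.68
position: [0.6114, 0.1739, 0.0132]
ee_rot: [[-0.997, -0.083, 0.006], [-0.083, 0.997, 0.002], [-0.006, 0.001, -1.0]]
ft_force: [4.3, 0.1, 7.2]
finger_gap: 0.0298
gripper_force: 30.0
```

>>> {"method": "step_arm", "body": {"plan": [{"slide": [0, 0, 0], "twist": 0}, {"slide": [0, 0, 0], "twist": 0}]}}

```text
time_s: 32.85
position: [0.6104, 0.1735, 0.0128]
ee_rot: [[-0.997, -0.083, 0.004], [-0.083, 0.997, 0.001], [-0.004, 0.001, -1.0]]
ft_force: [2.5, 1.0, 4.0]
finger_gap: 0.0294
gripper_force: 30.0
```

>>> {"method": "step_arm", "body": {"plan": [{"slide": [0, 0, -0.15], "twist": 0}, {"slide": [0, 0, -0.15], "twist": 0}]}}

```text
time_s: 33.02
position: [0.6105, 0.1735, 0.0113]
ee_rot: [[-0.997, -0.083, 0.004], [-0.083, 0.997, 0.001], [-0.005, 0.001, -1.0]]
ft_force: [3.5, 1.0, 6.7]
finger_gap: 0.0298
gripper_force: 30.0
```

>>> {"method": "step_arm", "body": {"plan": [{"slide": [0, 0, 0], "twist": 0}, {"slide": [0, 0, 0], "twist": 0}, {"slide": [0, 0, 0.5], "twist": 0}, {"slide": [0, 0, 3], "twist": 0}, {"slide": [0, 0, 7], "twist": 0}], "grip": 4.0}}

```text
time_s: 33.43
position: [0.6048, 0.1718, 0.0767]
ee_rot: [[-0.996, -0.083, -0.008], [-0.083, 0.997, -0.002], [0.008, -0.002, -1.0]]
ft_force: [0.4, 0.6, -0.5]
finger_gap: 0.04
gripper_force: 0.0
```

>>> {"method": "step_arm", "body": {"plan": [{"slide": [-3, 3, 3], "twist": 0}, {"slide": [-6, 6, 6], "twist": 0}, {"slide": [-9, 9, 6], "twist": 0}, {"slide": [-12, 12, 6], "twist": 0}, {"slide": [-15, 15, 6], "twist": 0}]}}

```text
time_s: 33.85
position: [0.4712, 0.3094, 0.1406]
ee_rot: [[-0.997, -0.082, 0.001], [-0.082, 0.997, 0.001], [-0.001, 0.001, -1.0]]
ft_force: [0.8, -0.1, 0.2]
finger_gap: 0.0398
gripper_force: 0.0
```

>>> {"method": "step_arm", "body": {"plan": [{"slide": [-2, 4, 0], "twist": 0}, {"slide": [-4, 8, 0], "twist": 0}, {"slide": [-6, 11, 0], "twist": 0}, {"slide": [-6, 11, 0], "twist": 0}]}}

```text
time_s: 34.18
position: [0.4087, 0.4236, 0.1396]
ee_rot: [[-0.996, -0.087, -0.001], [-0.087, 0.996, 0.002], [0.001, 0.002, -1.0]]
ft_force: [-0.1, -0.2, 0.4]
finger_gap: 0.0401
gripper_force: 0.0
```

Run:
```python
from h import *
np.set_printoptions(precision=4,suppress=True)
s=telemetry.sense();print(s['position'],s['ft_force'],s['joints'])
t=grab('top','i1')
for r in corn('top',(325,150,400,203),.026): print(r)
for r in corn('top',(235,180,290,290),.017): print(r)
im=np.array(t['pixels']); print(im[188,340:400].mean(1).astype(int))
hs=cv2.cvtColor(im,cv2.COLOR_RGB2HSV); m=((abs(hs[...,0].astype(int)-14)<6)&(hs[...,1]>130)&(hs[...,2]>150)).astype(np.uint8)
k=0*m;k[180:290,235:290]=m[180:290,235:290]
q=np.argwhere(cv2.morphologyEx(k,cv2.MORPH_OPEN,np.ones((3,3))))[:,::-1]; W=px2w(t,q.astype(float),.003); print('mat',cv2.minAreaRect((W[:,:2]*1000).astype(np.float32)))
c=grab('scene');print(np.array(c['pixels'])[196:206,300].mean(1))
```

```text
[0.4087 0.4236 0.1396] [-0.1386 -0.1995  0.3876] [ 0.7995  0.3781  1.7812  0.0023  0.9818 -0.8597]
[array([357., 188.]), array([590.4, 225.9]), array([66.3, 31.1]), 4.7]
[array([381., 191.]), array([591.2, 161.4]), array([74.9, 60.8]), 5.5]
[array([366., 159.]), array([663.1, 206.8]), array([ 34.4, 165.8]), 4.9]
[array([247., 275.]), array([406.5, 469. ]), array([85.9, 88.2]), 89.2]
[array([259., 227.]), array([501.3, 461.3]), array([169.5,  52.1]), 1.9]
[ 95  94  94  92  92  90  88  94  82  73 158 226 226 217 210 224 225 227
 224 193 180 224 224 183 105  93  96  98  99  85  67 120 195 226 225 223
 224 225 225 219 176 182 226 227 183 102  92  93  95  91  95  91  92  96
  89  92  89  95  90  92]
mat ((486.6584777832031, 448.3343505859375), (123.82939910888672, 56.62578201293945), 4.799956321716309)
[138.3333 243.     254.     173.3333 135.     159.6667 134.     104.3333
  54.3333 154.6667]
```

>>> {"method": "step_arm", "body": {"plan": [{"slide": [0, -4, 0], "twist": 0}, {"slide": [0, -8, 0], "twist": 0}, {"slide": [0, -12, 0], "twist": 0}, {"slide": [0, -12, 0], "twist": 0}]}}

```text
time_s: 34.72
position: [0.4113, 0.2911, 0.1385]
ee_rot: [[-0.997, -0.079, -0.003], [-0.079, 0.997, -0.004], [0.003, -0.004, -1.0]]
ft_force: [0.5, 0.3, -0.1]
finger_gap: 0.0396
gripper_force: 0.0
```

Run:
```python
from h import *
np.set_printoptions(precision=4,suppress=True)
t=grab('top','i2')
for r in corn('top',(366,165,392,199),.026): print(r)
im=np.array(t['pixels']);hs=cv2.cvtColor(im,cv2.COLOR_RGB2HSV)
m=((hs[...,1]<70)&(hs[...,2]>130)).astype(np.uint8)
k=0*m;k[185:285,238:284]=m[185:285,238:284]
for q in cv2.findContours(k,cv2.RETR_CCOMP,cv2.CHAIN_APPROX_NONE)[0]:
    if cv2.contourArea(q)<50: continue
    W=px2w(t,q[:,0].astype(float),.017)*1000; print(len(q),cv2.minAreaRect(W[:,:2].astype(np.float32)),q[:,0].min(0),q[:,0].max(0),cv2.minEnclosingCircle(W[:,:2].astype(np.float32)))
# handle centreline by row
for r in range(232,270,6):
    x=np.where(k[r])[0]; print(r,px2w(t,[[x.mean(),r]],.017)[0,:2],len(x))
cv2.imwrite('pics/i2c.png',cv2.resize(im[180:290,230:290,::-1],(330,605)))
```

```text
[array([378., 185.]), array([596.2, 176.7]), array([61.7, 31.3]), 5.5]
194 ((486.13128662109375, 457.29608154296875), (201.382080078125, 52.76131057739258), 4.669564247131348) [244 193] [273 278] ((486.5048828125, 452.72125244140625), 101.62301635742188)
69 ((551.6073608398438, 464.57635498046875), (44.54737091064453, 63.137638092041016), 88.81613159179688) [245 194] [264 221] ((551.1027221679688, 461.46771240234375), 32.72170639038086)
232 [0.4942 0.4536] 8
238 [0.4802 0.4514] 8
244 [0.4662 0.4481] 7
250 [0.4523 0.446 ] 7
256 [0.4384 0.4439] 7
262 [0.4244 0.4407] 8
268 [0.4106 0.4446] 9
```

>>> {"method": "step_arm", "body": {"plan": [{"slide": [1.5, 3.5, 0], "twist": 0.09}, {"slide": [3, 7, 0], "twist": 0.09}, {"slide": [5, 11, 0], "twist": 0.09}, {"slide": [7, 15, -2], "twist": 0.09}, {"slide": [7, 16, -4], "twist": 0.09}]}}

```text
time_s: 35.23
position: [0.4869, 0.4644, 0.1013]
ee_rot: [[-0.985, -0.172, 0.006], [-0.172, 0.985, 0.006], [-0.007, 0.005, -1.0]]
ft_force: [0.2, 0.3, 0.6]
finger_gap: 0.0399
gripper_force: 0.0
```

>>> {"method": "step_arm", "body": {"plan": [{"slide": [0, 0, -2], "twist": 0}, {"slide": [0, 0, -4], "twist": 0}, {"slide": [0, 0, -6], "twist": 0}, {"slide": [0, 0, -6], "twist": 0}]}}

```text
time_s: 35.57
position: [0.4809, 0.4573, 0.0349]
ee_rot: [[-0.985, -0.172, -0.004], [-0.172, 0.985, -0.004], [0.005, -0.003, -1.0]]
ft_force: [-1.2, -0.8, 1.1]
finger_gap: 0.04
gripper_force: 0.0
```

Run:
```python
from h import *
s=telemetry.sense();print(s['position'],s['ee_rot'],s['joints'])
```

```text
[0.48088795 0.45728555 0.03492777] [[-0.98505265 -0.17219948 -0.00431559]
 [-0.17218281  0.98505698 -0.00397832]
 [ 0.00493616 -0.00317578 -0.99998277]] [ 7.57943334e-01  6.12676781e-01  1.66185693e+00  1.01019729e-04
  8.72927991e-01 -9.85973246e-01]
```

>>> {"method": "step_arm", "body": {"plan": [{"slide": [0, -0.7, -0.8], "twist": 0}, {"slide": [0, -0.7, -2], "twist": 0}, {"slide": [0, -0.7, -2.9], "twist": 0}, {"slide": [0, -0.7, -2.9], "twist": 0}]}}

```text
time_s: 35.9
position: [0.482, 0.4508, 0.0088]
ee_rot: [[-0.985, -0.172, -0.001], [-0.172, 0.985, -0.001], [0.001, -0.001, -1.0]]
ft_force: [-1.4, -1.0, -0.2]
finger_gap: 0.0403
gripper_force: 0.0
```

>>> {"method": "step_arm", "body": {"plan": [{"slide": [0, 0, -0.1], "twist": 0}, {"slide": [0, 0, -0.2], "twist": 0}]}}

```text
time_s: 36.07
position: [0.4829, 0.452, 0.0088]
ee_rot: [[-0.985, -0.172, 0.001], [-0.172, 0.985, 0.001], [-0.001, 0.001, -1.0]]
ft_force: [-0.3, 0.2, -0.4]
finger_gap: 0.04
gripper_force: 0.0
```

>>> {"method": "step_arm", "body": {"plan": [{"slide": [0, 0, 0], "twist": 0}, {"slide": [0, 0, 0], "twist": 0}, {"slide": [0, 0, 0], "twist": 0}, {"slide": [0, 0, 0], "twist": 0}, {"slide": [0, 0, 0], "twist": 0}], "grip": 0.8}}

```text
time_s: 36.48
position: [0.4827, 0.4518, 0.0086]
ee_rot: [[-0.985, -0.172, 0.0], [-0.172, 0.985, 0.0], [-0.0, 0.0, -1.0]]
ft_force: [0.0, 0.6, 2.1]
finger_gap: 0.0177
gripper_force: 30.0
```

>>> {"method": "step_arm", "body": {"plan": [{"slide": [0, 0, 2], "twist": 0}, {"slide": [0, 0, 5], "twist": 0}, {"slide": [0, 0, 8], "twist": 0}, {"slide": [0, -2, 9.2], "twist": 0}, {"slide": [0, -5, 9.2], "twist": 0}]}}

```text
time_s: 36.9
position: [0.4844, 0.4046, 0.1038]
ee_rot: [[-0.985, -0.174, 0.005], [-0.174, 0.985, 0.005], [-0.006, 0.004, -1.0]]
ft_force: [1.0, -0.1, -2.4]
finger_gap: 0.0176
gripper_force: 30.0
```

>>> {"method": "step_arm", "body": {"plan": [{"slide": [1, -3, 0], "twist": 0}, {"slide": [2, -6, 0], "twist": 0}, {"slide": [3.5, -9, 0], "twist": 0}, {"slide": [4.4, -9.9, 0], "twist": 0}, {"slide": [4.4, -9.9, 0], "twist": 0}]}}

```text
time_s: 37.32
position: [0.5279, 0.3003, 0.1001]
ee_rot: [[-0.986, -0.17, 0.0], [-0.17, 0.986, -0.001], [-0.0, -0.001, -1.0]]
ft_force: [0.3, 0.5, -2.9]
finger_gap: 0.0175
gripper_force: 30.0
```

>>> {"method": "step_arm", "body": {"plan": [{"slide": [0, 0, 0], "twist": 0}, {"slide": [0, 0, 0], "twist": 0}]}}

```text
time_s: 37.48
position: [0.5261, 0.3033, 0.1]
ee_rot: [[-0.985, -0.172, -0.001], [-0.172, 0.985, 0.0], [0.001, 0.0, -1.0]]
ft_force: [-0.1, -0.2, -2.8]
finger_gap: 0.0174
gripper_force: 30.0
```

Run:
```python
from h import *
np.set_printoptions(precision=4,suppress=True)
s=telemetry.sense();print(s['position'],s['ft_force'],s['ft_torque'])
t=grab('top','j1'); im=np.array(t['pixels'])
hs=cv2.cvtColor(im,cv2.COLOR_RGB2HSV); m=((hs[...,1]<50)&(hs[...,2]>150)).astype(np.uint8)
print(w2px(t,[[.605,.317,.072],[.605,.317,.107]]))
k=0*m;k[150:215,290:345]=m[150:215,290:345]
cs,h=cv2.findContours(k,cv2.RETR_CCOMP,cv2.CHAIN_APPROX_NONE)
for q in cs:
    if cv2.contourArea(q)<40: continue
    W=px2w(t,q[:,0].astype(float),.107); print(len(q),q[:,0].min(0),q[:,0].max(0),W.min(0),W.max(0),cv2.fitEllipse(q))
for r in range(158,206,2): print(r,''.join('#' if v else '.' for v in m[r,290:350]))
```

```text
[0.5261 0.3033 0.1   ] [-0.0544 -0.2355 -2.8352] [0.0286 0.0611 0.0009]
[[317.0997 180.5658]
 [317.0635 178.5637]]
50 [304 165] [322 177] [0.6088 0.3061 0.107 ] [0.6338 0.3442 0.107 ] ((314.32623291015625, 172.22129821777344), (12.682318687438965, 19.727563858032227), 91.9881591796875)
185 [290 159] [344 214] [0.5292 0.2592 0.107 ] [0.6455 0.3752 0.107 ] ((321.8666076660156, 192.81768798828125), (47.57172393798828, 67.920654296875), 55.883827209472656)
158 ............................................................
160 ...................................................#####....
162 .......................................#####...###########..
164 ........................................#....###############
166 ................#...#...#######..........###################
168 ................#...#############....#######################
170 ..............########............##########################
172 ...............#####..........##############################
174 ................##.....#...#################################
176 ................#.......##############################
[... 216 characters left out ...]
##################################################
186 .......#####################################################
188 ...#########################################################
190 ############################################################
192 ############################################################
194 ############################################################
196 ############################################################
198 ############################################################
200 ############################################################
202 ############################################################
204 ############################################################
```

>>> {"method": "step_arm", "body": {"plan": [{"slide": [-0.1, 0, -0.5], "twist": 0}, {"slide": [-0.1, 0, -1], "twist": 0}, {"slide": [-0.1, 0, -1.7], "twist": 0}, {"slide": [-0.1, 0, -2.3], "twist": 0}, {"slide": [-0.1, 0, -2.9], "twist": 0}]}}

```text
time_s: 37.95
position: [0.5251, 0.3027, 0.0702]
ee_rot: [[-0.985, -0.173, -0.001], [-0.173, 0.985, -0.0], [0.001, -0.0, -1.0]]
ft_force: [-0.3, -0.6, -2.9]
finger_gap: 0.0176
gripper_force: 30.0
```

>>> {"method": "step_arm", "body": {"plan": [{"slide": [0, 0, -0.4], "twist": 0}, {"slide": [0, 0, -0.8], "twist": 0}, {"slide": [0, 0, -0.8], "twist": 0}]}}

```text
time_s: 38.2
position: [0.5251, 0.3023, 0.0622]
ee_rot: [[-0.985, -0.172, -0.001], [-0.172, 0.985, -0.001], [0.001, -0.0, -1.0]]
ft_force: [0.3, 0.3, -2.9]
finger_gap: 0.0179
gripper_force: 30.0
```

>>> {"method": "step_arm", "body": {"plan": [{"slide": [0, 0, -0.3], "twist": 0}, {"slide": [0, 0, -0.6], "twist": 0}, {"slide": [0, 0, -0.9], "twist": 0}, {"slide": [0, 0, -1.2], "twist": 0}, {"slide": [0, 0, -1.4], "twist": 0}]}}

```text
time_s: 38.62
position: [0.5255, 0.3026, 0.0489]
ee_rot: [[-0.985, -0.172, -0.0], [-0.172, 0.985, -0.0], [0.0, -0.0, -1.0]]
ft_force: [0.0, -0.5, -3.0]
finger_gap: 0.0174
gripper_force: 30.0
```

>>> {"method": "step_arm", "body": {"plan": [{"slide": [0, 0, -0.1], "twist": 0}, {"slide": [0, 0, -0.1], "twist": 0}, {"slide": [0, 0, -0.1], "twist": 0}]}}

```text
time_s: 38.87
position: [0.5255, 0.3026, 0.0482]
ee_rot: [[-0.985, -0.172, -0.0], [-0.172, 0.985, -0.0], [0.0, -0.0, -1.0]]
ft_force: [-0.6, -0.2, -3.4]
finger_gap: 0.0176
gripper_force: 30.0
```

>>> {"method": "step_arm", "body": {"plan": [{"slide": [0, 0, -0.1], "twist": 0}, {"slide": [0, 0, -0.2], "twist": 0}, {"slide": [0, 0, -0.2], "twist": 0}]}}

```text
time_s: 39.12
position: [0.5256, 0.3027, 0.0465]
ee_rot: [[-0.985, -0.172, 0.0], [-0.172, 0.985, 0.0], [-0.0, 0.0, -1.0]]
ft_force: [-2.2, -0.3, 2.7]
finger_gap: 0.0172
gripper_force: 30.0
```

Run:
```python
from h import *
np.set_printoptions(precision=4,suppress=True)
R=.080
n=np.array([.605,.317]); 
s=telemetry.sense();print(s['position'],s['ft_force'],s['ft_torque'],s['joints'])
p=np.array(s['position'])[:2]; x=np.array(s['ee_rot'])[:2,0]; print('eye est',p-R*x)
def arc(c,R,a0,a1,n):
    a0,a1=np.radians([a0,a1]); p0=c+R*np.array([np.cos(a0),np.sin(a0)])
    for a in np.linspace(a0,a1,n+1)[1:]: print(np.degrees(a).round(1),((c+R*np.array([np.cos(a),np.sin(a)])-p0)*100).round(2),round(a-a0,3))
c=p-R*x
for k in range(190,270,30): arc(c,R,k,k+30,5)
for k in range(265,115,-30): arc(c,R,k,k-30,5)
```

```text
[0.5256 0.3027 0.0465] [-2.2154 -0.3184  2.7102] [-0.0285  0.0915  0.0078] [ 0.52    0.5249  1.796   0.0001  0.8204 -1.224 ]
eye est [0.6044 0.3165]
196.0 [ 0.19 -0.82] 0.105
202.0 [ 0.46 -1.61] 0.209
208.0 [ 0.81 -2.37] 0.314
214.0 [ 1.25 -3.08] 0.419
220.0 [ 1.75 -3.75] 0.524
226.0 [ 0.57 -0.61] 0.105
232.0 [ 1.2  -1.16] 0.209
238.0 [ 1.89 -1.64] 0.314
244.0 [ 2.62 -2.05] 0.419
250.0 [ 3.39 -2.38] 0.524
256.0 [ 0.8  -0.24] 0.105
262.0 [ 1.62 -0.4 ] 0.209
268.0 [ 2.46 -0.48] 0.314
274.0 [ 3.29 -0.46] 0.419
280.0 [ 4.13 -0.36] 0.524
259.0 [-0.83  0.12] -0.105
253.0 [-1.64  0.32] -0.209
247.0 [-2.43  0.61] -0.314
241.0 [-3.18  0.97] -0.419
235.0 [-3.89  1.42] -0.524
229.0 [-0.66  0.52] -0.105
223.0 [-1.26  1.1 ] -0.209
217.0 [-1.8   1.74] -0.314
211.0 [-2.27  2.43] -0.419
205.0 [-2.66  3.17] -0.524
199.0 [-0.31  0.78] -0.105
193.0 [-0.54  1.58] -0.209
187.0 [-0.69  2.41] -0.314
181.0 [-0.75  3.24] -0.419
175.0 [-0.72  4.08] -0.524
169.0 [0.12 0.83] -0.105
163.0 [0.32 1.64] -0.209
157.0 [0.61 2.43] -0.314
151.0 [0.97 3.18] -0.419
145.0 [1.42 3.89] -0.524
139.0 [0.52 0.66] -0.105
133.0 [1.1  1.26] -0.209
127.0 [1.74 1.8 ] -0.314
121.0 [2.43 2.27] -0.419
115.0 [3.17 2.66] -0.524
```

>>> {"method": "step_arm", "body": {"plan": [{"slide": [0.19, -0.82, 0], "twist": 0.105}, {"slide": [0.46, -1.61, 0], "twist": 0.209}, {"slide": [0.81, -2.37, 0], "twist": 0.314}, {"slide": [1.25, -3.08, 0], "twist": 0.419}, {"slide": [1.75, -3.75, 0], "twist": 0.524}]}}

```text
time_s: 39.53
position: [0.5425, 0.2651, 0.0465]
ee_rot: [[-0.763, -0.646, -0.001], [-0.646, 0.763, 0.0], [0.0, 0.001, -1.0]]
ft_force: [-1.5, 1.5, 1.3]
finger_gap: 0.0175
gripper_force: 30.0
```

>>> {"method": "step_arm", "body": {"plan": [{"slide": [0.57, -0.61, 0], "twist": 0.105}, {"slide": [1.2, -1.16, 0], "twist": 0.209}, {"slide": [1.89, -1.64, 0], "twist": 0.314}, {"slide": [2.62, -2.05, 0], "twist": 0.419}, {"slide": [3.39, -2.38, 0], "twist": 0.524}]}}

```text
time_s: 39.95
position: [0.5766, 0.241, 0.0464]
ee_rot: [[-0.338, -0.941, -0.001], [-0.941, 0.338, -0.0], [0.001, 0.001, -1.0]]
ft_force: [-2.0, 1.3, 1.0]
finger_gap: 0.0179
gripper_force: 30.0
```

>>> {"method": "step_arm", "body": {"plan": [{"slide": [0.8, -0.24, 0], "twist": 0.105}, {"slide": [1.62, -0.4, 0], "twist": 0.209}, {"slide": [2.04, -0.45, 0], "twist": 0.262}, {"slide": [2.04, -0.45, 0], "twist": 0.262}]}}

```text
time_s: 40.28
position: [0.5984, 0.2368, 0.0466]
ee_rot: [[-0.085, -0.996, 0.001], [-0.996, 0.085, 0.0], [-0.0, -0.001, -1.0]]
ft_force: [-0.3, -0.6, 1.3]
finger_gap: 0.0177
gripper_force: 30.0
```

>>> {"method": "step_arm", "body": {"plan": [{"slide": [-0.83, 0.12, 0], "twist": -0.105}, {"slide": [-1.64, 0.32, 0], "twist": -0.209}, {"slide": [-2.43, 0.61, 0], "twist": -0.314}, {"slide": [-3.18, 0.97, 0], "twist": -0.419}, {"slide": [-3.89, 1.42, 0], "twist": -0.524}]}}

```text
time_s: 40.7
position: [0.559, 0.251, 0.0467]
ee_rot: [[-0.581, -0.814, 0.002], [-0.814, 0.581, 0.0], [-0.001, -0.002, -1.0]]
ft_force: [5.5, -3.5, 0.5]
finger_gap: 0.0178
gripper_force: 30.1
```

>>> {"method": "step_arm", "body": {"plan": [{"slide": [-0.66, 0.52, 0], "twist": -0.105}, {"slide": [-1.26, 1.1, 0], "twist": -0.209}, {"slide": [-1.8, 1.74, 0], "twist": -0.314}, {"slide": [-2.27, 2.43, 0], "twist": -0.419}, {"slide": [-2.66, 3.17, 0], "twist": -0.524}]}}

```text
time_s: 41.12
position: [0.5318, 0.2827, 0.0466]
ee_rot: [[-0.91, -0.415, 0.001], [-0.415, 0.91, -0.0], [-0.001, -0.001, -1.0]]
ft_force: [2.8, -4.9, 0.4]
finger_gap: 0.0176
gripper_force: 30.0
```

>>> {"method": "step_arm", "body": {"plan": [{"slide": [-0.31, 0.78, 0], "twist": -0.105}, {"slide": [-0.54, 1.58, 0], "twist": -0.209}, {"slide": [-0.69, 2.41, 0], "twist": -0.314}, {"slide": [-0.75, 3.24, 0], "twist": -0.419}, {"slide": [-0.72, 4.08, 0], "twist": -0.524}]}}

```text
time_s: 41.53
position: [0.5243, 0.3236, 0.0465]
ee_rot: [[-0.995, 0.096, 0.0], [0.096, 0.995, -0.0], [-0.0, -0.0, -1.0]]
ft_force: [1.3, -4.2, 0.8]
finger_gap: 0.0176
gripper_force: 30.0
```

Run:
```python
from h import *
np.set_printoptions(precision=4,suppress=True)
s=telemetry.sense();print(s['position'],s['ft_force'],s['ft_torque'])
p=np.array(s['position'])[:2]; x=np.array(s['ee_rot'])[:2,0]; print('eye est',p-.08*x)
t=grab('top','k1'); 
for r in corn('top',(366,140,420,175),.024): print(r)
grab('scene','k1s')
print(px2w(t,[(267,150)],.03))
```

```text
[0.5243 0.3236 0.0465] [ 1.3113 -4.1884  0.8018] [-0.8259 -0.3233 -0.2074]
eye est [0.604  0.3159]
[array([388., 157.]), array([670.4, 144.1]), array([ 37.6, 119.4]), 5.0]
[[0.6839 0.4318 0.03  ]]
```

>>> {"method": "step_arm", "body": {"plan": [{"slide": [0.12, 0.83, 0], "twist": -0.105}, {"slide": [0.32, 1.64, 0], "twist": -0.209}, {"slide": [0.61, 2.43, 0], "twist": -0.314}, {"slide": [0.97, 3.18, 0], "twist": -0.419}, {"slide": [1.42, 3.89, 0], "twist": -0.524}]}}

```text
time_s: 42.1
position: [0.5373, 0.3611, 0.0459]
ee_rot: [[-0.817, 0.577, -0.003], [0.577, 0.817, -0.002], [0.001, -0.004, -1.0]]
ft_force: [-4.9, -3.9, 3.6]
finger_gap: 0.0177
gripper_force: 30.0
```

>>> {"method": "step_arm", "body": {"plan": [{"slide": [0.52, 0.66, 0], "twist": -0.105}, {"slide": [1.1, 1.26, 0], "twist": -0.209}, {"slide": [1.74, 1.8, 0], "twist": -0.314}, {"slide": [1.74, 1.8, 0], "twist": -0.314}]}}

```text
time_s: 42.43
position: [0.5551, 0.3805, 0.0459]
ee_rot: [[-0.597, 0.802, -0.003], [0.802, 0.597, -0.0], [0.001, -0.003, -1.0]]
ft_force: [-6.8, -0.5, 2.7]
finger_gap: 0.0172
gripper_force: 30.0
```

Run:
```python
from h import *
np.set_printoptions(precision=4,suppress=True)
s=telemetry.sense();print(s['position'],s['ft_force'],s['ft_torque'])
p=np.array(s['position'])[:2]; x=np.array(s['ee_rot'])[:2,0]; print('eye est',p-.08*x, np.degrees(np.arctan2(x[1],x[0])))
t=grab('top','k2'); i1=cv2.imread('pics/top0.png').astype(int).mean(2);k=np.array(t['pixels']).astype(int).mean(2)
for col in (400,410): print([int(v) for v in i1[140:185:1,col]],[int(v) for v in k[140:185:1,col]])
c=np.array([.604,.3163])
def arc(a0,a1,n,R=.08):
    a0,a1=np.radians([a0,a1]); p0=c+R*np.array([np.cos(a0),np.sin(a0)])
    print([{"slide":[*((c+R*np.array([np.cos(a),np.sin(a)])-p0)*100).round(2),0],"twist":round(a-a0,3)} for a in np.linspace(a0,a1,n+1)[1:]])
for k in (127,160,193,226): arc(k,k+33,5)
```

```text
[0.5551 0.3805 0.0459] [-6.838  -0.5114  2.6831] [-0.4502  1.0253 -0.225 ]
eye est [0.6029 0.3164] 126.67671072935192
[149, 140, 122, 116, 96, 92, 89, 96, 94, 97, 94, 93, 96, 159, 213, 228, 226, 225, 225, 227, 197, 118, 64, 79, 94, 94, 95, 95, 93, 94, 98, 95, 97, 96, 97, 90, 93, 93, 93, 92, 94, 94, 90, 94, 92] [142, 131, 119, 110, 94, 83, 88, 88, 89, 89, 90, 93, 89, 83, 95, 167, 214, 219, 220, 219, 220, 218, 177, 94, 57, 76, 90, 90, 90, 87, 90, 89, 94, 91, 93, 93, 87, 90, 91, 89, 91, 87, 90, 89, 90]
[148, 151, 138, 107, 96, 94, 96, 99, 98, 95, 93, 99, 157, 215, 227, 224, 226, 226, 226, 190, 107, 65, 76, 95, 92, 95, 95, 93, 97, 91, 94, 98, 96, 94, 94, 94, 96, 97, 93, 92, 97, 92, 95, 91, 93] [144, 141, 135, 101, 91, 88, 89, 92, 94, 89, 93, 88, 87, 96, 163, 214, 220, 219, 219, 219, 221, 176, 93, 53, 74, 90, 89, 90, 92, 93, 88, 93, 90, 89, 91, 88, 91, 88, 91, 92, 91, 88, 89, 90, 87]
[{'slide': [np.float64(-0.7), np.float64(-0.6), 0], 'twist': np.float64(0.115)}, {'slide': [np.float64(-1.33), np.float64(-1.27), 0], 'twist': np.float64(0.23)}, {'slide': [np.float64(-1.88), np.float64(-2.01
[... 715 characters left out ...]
62), np.float64(-1.73), 0], 'twist': np.float64(0.23)}, {'slide': [np.float64(1.07), np.float64(-2.53), 0], 'twist': np.float64(0.346)}, {'slide': [np.float64(1.61), np.float64(-3.28), 0], 'twist': np.float64(0.461)}, {'slide': [np.float64(2.24), np.float64(-3.96), 0], 'twist': np.float64(0.576)}]
[{'slide': [np.float64(0.7), np.float64(-0.6), 0], 'twist': np.float64(0.115)}, {'slide': [np.float64(1.46), np.float64(-1.12), 0], 'twist': np.float64(0.23)}, {'slide': [np.float64(2.28), np.float64(-1.54), 0], 'twist': np.float64(0.346)}, {'slide': [np.float64(3.14), np.float64(-1.87), 0], 'twist': np.float64(0.461)}, {'slide': [np.float64(4.03), np.float64(-2.1), 0], 'twist': np.float64(0.576)}]
```

Run:
```python
from h import *
t=grab('top')
def edge(f,col):
    k=cv2.imread(f).astype(float).mean(2)[146:185,col-2:col+3].mean(1)
    i=np.where(k>160)[0]; a=i[-1]; e=146+a+(k[a]-160)/(k[a]-k[a+1])
    return px2w(t,[(col,e)],.024)[0,:2].round(4)
for f in ('top0','i2','j1','k1','k2'):
    print(f,[edge(f'pics/{f}.png',c) for c in (395,405)])
```

```text
top0 [array([0.6531, 0.1337]), array([0.655, 0.11 ])]
i2 [array([0.6532, 0.1337]), array([0.6551, 0.11  ])]
j1 [array([0.6534, 0.1337]), array([0.6553, 0.11  ])]
k1 [array([0.6532, 0.1337]), array([0.6552, 0.11  ])]
k2 [array([0.649 , 0.1338]), array([0.6509, 0.1102])]
```

```bash
cat > arc.py <<'E'
import numpy as np,sys
def arc(a0,a1,n=5,c=np.array([.602,.318]),R=.0785):
    a0,a1=np.radians([a0,a1]); p0=c+R*np.array([np.cos(a0),np.sin(a0)])
    print(round(np.degrees(a0)),[[*((c+R*np.array([np.cos(a),np.sin(a)])-p0)*100).round(2).tolist(),0,round(float(a-a0),3)] for a in np.linspace(a0,a1,n+1)[1:]])
if __name__=='__main__':
    for k in (127,160,193,226): arc(k,k+33)
    for k in (259,226,193,160): arc(k,k-33)
E
python3 arc.py
```

```text
127 [[-0.69, -0.58, 0, 0.115], [-1.31, -1.24, 0, 0.23], [-1.84, -1.97, 0, 0.346], [-2.29, -2.75, 0, 0.461], [-2.65, -3.58, 0, 0.576]]
160 [[-0.26, -0.87, 0, 0.115], [-0.42, -1.76, 0, 0.23], [-0.47, -2.66, 0, 0.346], [-0.42, -3.56, 0, 0.461], [-0.27, -4.45, 0, 0.576]]
193 [[0.25, -0.87, 0, 0.115], [0.61, -1.7, 0, 0.23], [1.05, -2.49, 0, 0.346], [1.58, -3.22, 0, 0.461], [2.2, -3.88, 0, 0.576]]
226 [[0.69, -0.59, 0, 0.115], [1.43, -1.1, 0, 0.23], [2.24, -1.51, 0, 0.346], [3.08, -1.84, 0, 0.461], [3.96, -2.06, 0, 0.576]]
259 [[-0.88, 0.22, 0, -0.115], [-1.72, 0.55, 0, -0.23], [-2.52, 0.96, 0, -0.346], [-3.27, 1.47, 0, -0.461], [-3.96, 2.06, 0, -0.576]]
226 [[-0.61, 0.66, 0, -0.115], [-1.15, 1.39, 0, -0.23], [-1.59, 2.18, 0, -0.346], [-1.94, 3.01, 0, -0.461], [-2.2, 3.88, 0, -0.576]]
193 [[-0.15, 0.89, 0, -0.115], [-0.2, 1.79, 0, -0.23], [-0.15, 2.7, 0, -0.346], [0.01, 3.59, 0, -0.461], [0.27, 4.45, 0, -0.576]]
160 [[0.36, 0.83, 0, -0.115], [0.81, 1.61, 0, -0.23], [1.35, 2.34, 0, -0.346], [1.96, 3.0, 0, -0.461], [2.65, 3.58, 0, -0.576]]
```

>>> {"method": "step_arm", "body": {"plan": [{"slide": [-0.69, -0.58, 0], "twist": 0.115}, {"slide": [-1.31, -1.24, 0], "twist": 0.23}, {"slide": [-1.84, -1.97, 0], "twist": 0.346}, {"slide": [-2.29, -2.75, 0], "twist": 0.461}, {"slide": [-2.65, -3.58, 0], "twist": 0.576}]}}

```text
time_s: 42.95
position: [0.5295, 0.3447, 0.0464]
ee_rot: [[-0.942, 0.335, 0.001], [0.335, 0.942, 0.001], [-0.0, 0.001, -1.0]]
ft_force: [-1.7, 4.2, -0.5]
finger_gap: 0.0172
gripper_force: 30.1
```

>>> {"method": "step_arm", "body": {"plan": [{"slide": [-0.26, -0.87, 0], "twist": 0.115}, {"slide": [-0.42, -1.76, 0], "twist": 0.23}, {"slide": [-0.47, -2.66, 0], "twist": 0.346}, {"slide": [-0.42, -3.56, 0], "twist": 0.461}, {"slide": [-0.27, -4.45, 0], "twist": 0.576}]}}

```text
time_s: 43.37
position: [0.5267, 0.2997, 0.0463]
ee_rot: [[-0.973, -0.232, -0.0], [-0.232, 0.973, 0.001], [-0.0, 0.001, -1.0]]
ft_force: [-2.4, 1.5, -0.4]
finger_gap: 0.0175
gripper_force: 30.0
```

>>> {"method": "step_arm", "body": {"plan": [{"slide": [0.25, -0.87, 0], "twist": 0.115}, {"slide": [0.61, -1.7, 0], "twist": 0.23}, {"slide": [1.05, -2.49, 0], "twist": 0.346}, {"slide": [1.58, -3.22, 0], "twist": 0.461}, {"slide": [2.2, -3.88, 0], "twist": 0.576}]}}

```text
time_s: 43.78
position: [0.5486, 0.2606, 0.0462]
ee_rot: [[-0.69, -0.724, -0.001], [-0.724, 0.69, 0.0], [0.0, 0.001, -1.0]]
ft_force: [-1.8, 1.4, 1.0]
finger_gap: 0.0173
gripper_force: 30.0
```

>>> {"method": "step_arm", "body": {"plan": [{"slide": [0.69, -0.59, 0], "twist": 0.115}, {"slide": [1.43, -1.1, 0], "twist": 0.23}, {"slide": [2.24, -1.51, 0], "twist": 0.346}, {"slide": [3.08, -1.84, 0], "twist": 0.461}, {"slide": [3.96, -2.06, 0], "twist": 0.576}]}}

```text
time_s: 44.2
position: [0.5879, 0.2397, 0.046]
ee_rot: [[-0.184, -0.983, -0.002], [-0.983, 0.184, -0.0], [0.001, 0.002, -1.0]]
ft_force: [-4.9, -0.9, 0.4]
finger_gap: 0.0178
gripper_force: 30.0
```

>>> {"method": "step_arm", "body": {"plan": [{"slide": [-0.88, 0.22, 0], "twist": -0.115}, {"slide": [-1.72, 0.55, 0], "twist": -0.23}, {"slide": [-2.52, 0.96, 0], "twist": -0.346}, {"slide": [-3.27, 1.47, 0], "twist": -0.461}, {"slide": [-3.96, 2.06, 0], "twist": -0.576}]}}

```text
time_s: 44.62
position: [0.5496, 0.2607, 0.0465]
ee_rot: [[-0.698, -0.716, 0.002], [-0.716, 0.698, 0.0], [-0.001, -0.001, -1.0]]
ft_force: [5.9, -4.3, -1.8]
finger_gap: 0.0176
gripper_force: 30.3
```

>>> {"method": "step_arm", "body": {"plan": [{"slide": [-0.61, 0.66, 0], "twist": -0.115}, {"slide": [-1.15, 1.39, 0], "twist": -0.23}, {"slide": [-1.59, 2.18, 0], "twist": -0.346}, {"slide": [-1.94, 3.01, 0], "twist": -0.461}, {"slide": [-2.2, 3.88, 0], "twist": -0.576}]}}

```text
time_s: 45.03
position: [0.5278, 0.2985, 0.0463]
ee_rot: [[-0.975, -0.221, 0.002], [-0.221, 0.975, -0.002], [-0.001, -0.002, -1.0]]
ft_force: [6.4, -9.2, -1.3]
finger_gap: 0.0176
gripper_force: 30.1
```

```bash
cat >> h.py <<'E'
def jaw(name):
    t=grab('top',name); k=cv2.imread(f'pics/{name}.png').astype(float).mean(2); o=[]
    for col in (395,405):
        q=k[146:178,col-2:col+3].mean(1); a=np.where(q>160)[0][-1]; o.append(px2w(t,[(col,146+a+(q[a]-160)/(q[a]-q[a+1]))],.024)[0,0].round(4))
    s=telemetry.sense(); p=np.array(s['position'])[:2]; x=np.array(s['ee_rot'])[:2,0]
    print('jaw travel',(.6531-o[0])*1000,(.655-o[1])*1000,'eye',(p-.08*x).round(4),'ang',np.degrees(np.arctan2(x[1],x[0]))%360,s['position'],s['ft_force'],s['ft_torque'])
E
python3 -c "
from h import *
jaw('k3')"
```

```text
jaw travel 6.800000000000028 6.700000000000039 eye [0.6057 0.3169] ang 192.18757580720865 [0.52749053 0.30001713 0.0463806 ] [ 4.52114406 -8.09384945 -1.02514001] [-1.65009543 -0.91892849 -0.51471413]
```

>>> {"method": "step_arm", "body": {"plan": [{"slide": [-0.15, 0.89, 0], "twist": -0.115}, {"slide": [-0.2, 1.79, 0], "twist": -0.23}, {"slide": [-0.15, 2.7, 0], "twist": -0.346}, {"slide": [0.01, 3.59, 0], "twist": -0.461}, {"slide": [0.27, 4.45, 0], "twist": -0.576}]}}

```text
time_s: 45.5
position: [0.5293, 0.3426, 0.0459]
ee_rot: [[-0.938, 0.346, -0.001], [0.346, 0.938, -0.003], [0.0, -0.003, -1.0]]
ft_force: [1.8, -8.6, 0.8]
finger_gap: 0.0175
gripper_force: 30.0
```

>>> {"method": "step_arm", "body": {"plan": [{"slide": [0.36, 0.83, 0], "twist": -0.115}, {"slide": [0.81, 1.61, 0], "twist": -0.23}, {"slide": [1.35, 2.34, 0], "twist": -0.346}, {"slide": [1.96, 3.0, 0], "twist": -0.461}, {"slide": [2.65, 3.58, 0], "twist": -0.576}]}}

```text
time_s: 45.92
position: [0.5545, 0.3793, 0.0457]
ee_rot: [[-0.598, 0.801, -0.004], [0.801, 0.598, -0.002], [0.001, -0.004, -1.0]]
ft_force: [-5.1, -3.0, 2.7]
finger_gap: 0.0174
gripper_force: 30.0
```

```bash
python3 -c "
from h import *
jaw('k4')"
```

```text
jaw travel 13.500000000000068 13.400000000000079 eye [0.6034 0.316 ] ang 126.24445717137314 [0.55607561 0.38047141 0.04599877] [-4.60094866 -1.8533727   1.23085191] [-0.82253477  0.97404119 -0.28746012]
```

>>> {"method": "step_arm", "body": {"plan": [{"slide": [-0.69, -0.58, 0], "twist": 0.115}, {"slide": [-1.31, -1.24, 0], "twist": 0.23}, {"slide": [-1.84, -1.97, 0], "twist": 0.346}, {"slide": [-2.29, -2.75, 0], "twist": 0.461}, {"slide": [-2.65, -3.58, 0], "twist": 0.576}]}}

```text
time_s: 46.38
position: [0.5295, 0.3447, 0.0464]
ee_rot: [[-0.943, 0.333, 0.001], [0.333, 0.943, 0.001], [-0.0, 0.002, -1.0]]
ft_force: [-0.4, 4.2, -2.0]
finger_gap: 0.0174
gripper_force: 30.1
```

>>> {"method": "step_arm", "body": {"plan": [{"slide": [-0.26, -0.87, 0], "twist": 0.115}, {"slide": [-0.42, -1.76, 0], "twist": 0.23}, {"slide": [-0.47, -2.66, 0], "twist": 0.346}, {"slide": [-0.42, -3.56, 0], "twist": 0.461}, {"slide": [-0.27, -4.45, 0], "twist": 0.576}]}}

```text
time_s: 46.8
position: [0.5267, 0.2997, 0.0463]
ee_rot: [[-0.972, -0.234, 0.0], [-0.234, 0.972, 0.001], [-0.0, 0.001, -1.0]]
ft_force: [-1.4, 2.3, -0.1]
finger_gap: 0.0175
gripper_force: 30.0
```

>>> {"method": "step_arm", "body": {"plan": [{"slide": [0.25, -0.87, 0], "twist": 0.115}, {"slide": [0.61, -1.7, 0], "twist": 0.23}, {"slide": [1.05, -2.49, 0], "twist": 0.346}, {"slide": [1.58, -3.22, 0], "twist": 0.461}, {"slide": [2.2, -3.88, 0], "twist": 0.576}]}}

```text
time_s: 47.22
position: [0.5486, 0.2606, 0.0462]
ee_rot: [[-0.688, -0.726, -0.0], [-0.726, 0.688, 0.0], [-0.0, 0.0, -1.0]]
ft_force: [-2.7, 0.5, 0.0]
finger_gap: 0.0175
gripper_force: 30.0
```

>>> {"method": "step_arm", "body": {"plan": [{"slide": [0.69, -0.59, 0], "twist": 0.115}, {"slide": [1.43, -1.1, 0], "twist": 0.23}, {"slide": [2.24, -1.51, 0], "twist": 0.346}, {"slide": [3.08, -1.84, 0], "twist": 0.461}, {"slide": [3.96, -2.06, 0], "twist": 0.576}]}}

```text
time_s: 47.63
position: [0.5879, 0.2397, 0.0461]
ee_rot: [[-0.182, -0.983, -0.001], [-0.983, 0.182, -0.0], [0.001, 0.001, -1.0]]
ft_force: [-4.2, -2.3, 0.6]
finger_gap: 0.0178
gripper_force: 30.0
```

>>> {"method": "step_arm", "body": {"plan": [{"slide": [-0.88, 0.22, 0], "twist": -0.115}, {"slide": [-1.72, 0.55, 0], "twist": -0.23}, {"slide": [-2.52, 0.96, 0], "twist": -0.346}, {"slide": [-3.27, 1.47, 0], "twist": -0.461}, {"slide": [-3.96, 2.06, 0], "twist": -0.576}]}}

```text
time_s: 48.05
position: [0.5495, 0.2606, 0.0465]
ee_rot: [[-0.697, -0.717, 0.002], [-0.717, 0.697, 0.0], [-0.002, -0.001, -1.0]]
ft_force: [6.4, -4.7, -1.8]
finger_gap: 0.0178
gripper_force: 30.3
```

>>> {"method": "step_arm", "body": {"plan": [{"slide": [-0.61, 0.66, 0], "twist": -0.115}, {"slide": [-1.15, 1.39, 0], "twist": -0.23}, {"slide": [-1.59, 2.18, 0], "twist": -0.346}, {"slide": [-1.94, 3.01, 0], "twist": -0.461}, {"slide": [-2.2, 3.88, 0], "twist": -0.576}]}}

```text
time_s: 48.47
position: [0.5278, 0.2985, 0.0463]
ee_rot: [[-0.975, -0.222, 0.002], [-0.222, 0.975, -0.002], [-0.001, -0.002, -1.0]]
ft_force: [6.1, -9.3, -0.6]
finger_gap: 0.0179
gripper_force: 30.2
```

```bash
python3 -c "
from h import *
jaw('k5')"
```

```text
jaw travel 16.199999999999992 16.199999999999992 eye [0.6056 0.317 ] ang 192.30312479485113 [0.52748639 0.29996948 0.04639879] [ 4.38664871 -7.31148673 -0.57467017] [-1.65332964 -0.87556617 -0.4818847 ]
```

>>> {"method": "step_arm", "body": {"plan": [{"slide": [-0.15, 0.89, 0], "twist": -0.115}, {"slide": [-0.2, 1.79, 0], "twist": -0.23}, {"slide": [-0.15, 2.7, 0], "twist": -0.346}, {"slide": [0.01, 3.59, 0], "twist": -0.461}, {"slide": [0.27, 4.45, 0], "twist": -0.576}]}}

```text
time_s: 48.93
position: [0.5293, 0.3426, 0.046]
ee_rot: [[-0.939, 0.344, -0.001], [0.344, 0.939, -0.003], [-0.0, -0.003, -1.0]]
ft_force: [1.3, -8.8, 1.6]
finger_gap: 0.0174
gripper_force: 30.0
```

>>> {"method": "step_arm", "body": {"plan": [{"slide": [0.36, 0.83, 0], "twist": -0.115}, {"slide": [0.81, 1.61, 0], "twist": -0.23}, {"slide": [0.81, 1.61, 0], "twist": -0.23}]}}

```text
time_s: 49.18
position: [0.5375, 0.3599, 0.0459]
ee_rot: [[-0.835, 0.55, -0.001], [0.55, 0.835, -0.002], [0.0, -0.002, -1.0]]
ft_force: [-1.8, -7.6, 2.2]
finger_gap: 0.0174
gripper_force: 30.1
```

```bash
python3 -c "
from h import *
jaw('k6')"
```

```text
jaw travel 21.10000000000001 21.000000000000018 eye [0.6043 0.3157] ang 146.98544767614374 [0.5371831  0.35933202 0.04580089] [-1.71526827 -7.08820264  2.21898439] [-1.1775786   0.05219694 -0.2746531 ]
```

>>> {"method": "step_arm", "body": {"plan": [{"slide": [0.27, 0.37, 0], "twist": -0.058}, {"slide": [0.54, 0.73, 0], "twist": -0.116}, {"slide": [0.54, 0.73, 0], "twist": -0.116}]}}

```text
time_s: 49.48
position: [0.5422, 0.3667, 0.0458]
ee_rot: [[-0.769, 0.639, -0.002], [0.639, 0.769, -0.002], [0.0, -0.003, -1.0]]
ft_force: [-2.3, -4.9, 2.2]
finger_gap: 0.0175
gripper_force: 30.0
```

>>> {"method": "step_arm", "body": {"plan": [{"slide": [0.3, 0.33, 0], "twist": -0.058}, {"slide": [0.61, 0.66, 0], "twist": -0.115}, {"slide": [0.61, 0.66, 0], "twist": -0.115}]}}

```text
time_s: 49.73
position: [0.5478, 0.3732, 0.0456]
ee_rot: [[-0.691, 0.723, -0.003], [0.723, 0.691, -0.002], [0.001, -0.004, -1.0]]
ft_force: [-5.5, -4.4, 2.5]
finger_gap: 0.0176
gripper_force: 30.0
```

```bash
python3 -c "
from h import *
jaw('k7')"
```

```text
jaw travel 21.80000000000004 21.700000000000053 eye [0.6031 0.3154] ang 133.82285866877658 [0.54771708 0.37307547 0.04563701] [-4.09442735 -3.20055399  2.17692235] [-0.96364308  0.66274155 -0.11275766]
```

>>> {"method": "step_arm", "body": {"plan": [{"slide": [0.33, 0.29, 0], "twist": -0.058}, {"slide": [0.69, 0.58, 0], "twist": -0.115}, {"slide": [0.69, 0.58, 0], "twist": -0.115}]}}

```text
time_s: 50.03
position: [0.5549, 0.3795, 0.0456]
ee_rot: [[-0.603, 0.798, -0.003], [0.798, 0.603, -0.001], [0.001, -0.003, -1.0]]
ft_force: [-2.3, -0.5, -0.7]
finger_gap: 0.0175
gripper_force: 30.0
```

>>> {"method": "step_arm", "body": {"plan": [{"slide": [0.37, 0.27, 0], "twist": -0.058}, {"slide": [0.75, 0.5, 0], "twist": -0.115}, {"slide": [0.75, 0.5, 0], "twist": -0.115}]}}

```text
time_s: 50.28
position: [0.5642, 0.3858, 0.0463]
ee_rot: [[-0.507, 0.862, 0.001], [0.862, 0.507, 0.001], [0.001, 0.001, -1.0]]
ft_force: [-0.3, 1.7, -2.4]
finger_gap: 0.0172
gripper_force: 30.0
```

```bash
python3 -c "
from h import *
jaw('k8')"
```

```text
jaw travel 21.700000000000053 21.600000000000065 eye [0.6046 0.3166] ang 120.61517425675858 [0.56382498 0.38547402 0.04612036] [ 0.12274548  0.84642551 -1.816065  ] [0.19814471 0.04406555 0.03593116]
```

```bash
python3 -c "
from arc import *
arc(121,155);arc(155,189);arc(189,155);arc(155,121)
from h import *
for r in corn('top',(345,150,392,199),.026): print(r)"
```

```text
121 [[-0.77, -0.53, 0, 0.119], [-1.47, -1.14, 0, 0.237], [-2.09, -1.83, 0, 0.356], [-2.63, -2.59, 0, 0.475], [-3.07, -3.41, 0, 0.593]]
155 [[-0.34, -0.87, 0, 0.119], [-0.58, -1.77, 0, 0.237], [-0.71, -2.69, 0, 0.356], [-0.73, -3.62, 0, 0.475], [-0.64, -4.55, 0, 0.593]]
189 [[-0.09, 0.93, 0, -0.119], [-0.07, 1.86, 0, -0.237], [0.06, 2.78, 0, -0.356], [0.3, 3.68, 0, -0.475], [0.64, 4.55, 0, -0.593]]
155 [[0.44, 0.82, 0, -0.119], [0.98, 1.58, 0, -0.237], [1.6, 2.27, 0, -0.356], [2.3, 2.89, 0, -0.475], [3.07, 3.41, 0, -0.593]]
[array([370., 175.]), array([623.9, 197.8]), array([108.1, 112.6]), 88.8]
```

>>> {"method": "step_arm", "body": {"plan": [{"slide": [-0.77, -0.53, 0], "twist": 0.119}, {"slide": [-1.47, -1.14, 0], "twist": 0.237}, {"slide": [-2.09, -1.83, 0], "twist": 0.356}, {"slide": [-2.63, -2.59, 0], "twist": 0.475}, {"slide": [-3.07, -3.41, 0], "twist": 0.593}]}}

```text
time_s: 50.8
position: [0.5325, 0.3518, 0.0464]
ee_rot: [[-0.906, 0.424, 0.001], [0.424, 0.906, 0.002], [0.0, 0.002, -1.0]]
ft_force: [-1.7, 4.6, -3.2]
finger_gap: 0.0177
gripper_force: 30.1
```

>>> {"method": "step_arm", "body": {"plan": [{"slide": [-0.34, -0.87, 0], "twist": 0.119}, {"slide": [-0.58, -1.77, 0], "twist": 0.237}, {"slide": [-0.71, -2.69, 0], "twist": 0.356}, {"slide": [-0.73, -3.62, 0], "twist": 0.475}, {"slide": [-0.64, -4.55, 0], "twist": 0.593}]}}

```text
time_s: 51.22
position: [0.5256, 0.3054, 0.0461]
ee_rot: [[-0.988, -0.155, -0.001], [-0.155, 0.988, 0.0], [0.001, 0.0, -1.0]]
ft_force: [0.1, -0.3, -2.0]
finger_gap: 0.0175
gripper_force: 30.0
```

>>> {"method": "step_arm", "body": {"plan": [{"slide": [-0.09, 0.93, 0], "twist": -0.119}, {"slide": [-0.07, 1.86, 0], "twist": -0.237}, {"slide": [0.06, 2.78, 0], "twist": -0.356}]}}

```text
time_s: 51.47
position: [0.5266, 0.3322, 0.046]
ee_rot: [[-0.977, 0.211, -0.001], [0.211, 0.977, -0.002], [0.001, -0.002, -1.0]]
ft_force: [1.6, -9.1, -1.8]
finger_gap: 0.0172
gripper_force: 30.0
```

>>> {"method": "step_arm", "body": {"plan": [{"slide": [0.12, 0.44, 0], "twist": -0.059}, {"slide": [0.24, 0.9, 0], "twist": -0.119}, {"slide": [0.41, 1.33, 0], "twist": -0.178}, {"slide": [0.58, 1.77, 0], "twist": -0.237}]}}

```text
time_s: 51.8
position: [0.5322, 0.35, 0.0459]
ee_rot: [[-0.902, 0.432, -0.001], [0.432, 0.902, -0.002], [0.0, -0.002, -1.0]]
ft_force: [0.0, -0.9, 0.0]
finger_gap: 0.0175
gripper_force: 30.0
```

```bash
python3 -c "
from h import *
jaw('k9')"
```

```text
jaw travel 21.80000000000004 21.80000000000004 eye [0.6051 0.3166] ang 154.12369652889964 [0.53307193 0.3514685  0.04618374] [-1.32222234  1.86718875 -1.70361283] [ 0.06050818  0.11314356 -0.00557739]
```

```bash
python3 -c "
from h import *
k=cv2.imread('pics/k9.png').astype(int).mean(2)
for c in (351,355,362,366,373,377,383,388): print(c,k[156:212,c].astype(int).tolist())"
```

```text
351 [88, 91, 90, 89, 88, 91, 92, 91, 91, 87, 89, 87, 187, 224, 223, 222, 220, 222, 221, 191, 206, 224, 222, 222, 224, 223, 223, 222, 221, 224, 224, 223, 221, 210, 200, 194, 178, 167, 175, 189, 193, 193, 195, 199, 197, 194, 193, 195, 195, 197, 195, 196, 193, 196, 195, 195]
355 [90, 89, 87, 88, 90, 92, 92, 89, 92, 87, 91, 127, 200, 222, 222, 221, 221, 221, 208, 157, 194, 222, 225, 213, 164, 144, 197, 222, 221, 221, 221, 222, 220, 220, 221, 220, 222, 219, 204, 204, 195, 200, 205, 188, 186, 193, 195, 193, 196, 194, 198, 193, 192, 194, 195, 195]
362 [90, 90, 89, 86, 91, 85, 89, 91, 85, 88, 103, 187, 223, 223, 222, 222, 222, 218, 160, 114, 126, 153, 175, 185, 185, 185, 184, 189, 196, 207, 213, 221, 224, 225, 223, 223, 224, 224, 225, 221, 221, 223, 224, 220, 221, 222, 222, 205, 149, 192, 220, 210, 197, 193, 193, 195]
366 [216, 223, 223, 221, 223, 225, 224, 225, 223, 222, 208, 214, 222, 221, 223, 222, 224, 183, 118, 62, 81, 92, 92, 93, 95, 90, 89, 92, 96, 92, 85, 92, 93, 92, 89, 88, 90, 92, 89, 89, 87, 89, 91, 86, 89, 86, 92, 102, 179, 217, 221, 219, 225, 220, 151, 96]
373 [88, 89, 90, 92, 9
[... 354 characters left out ...]
213, 174, 178, 212, 223, 223, 222, 222, 221, 222, 222, 221, 222, 222, 220, 222, 219, 221, 222, 205, 199, 216, 220, 206, 203, 200, 207, 219, 220, 222, 222, 219, 149, 90, 89]
383 [93, 94, 94, 91, 90, 91, 88, 87, 114, 190, 223, 221, 221, 219, 220, 207, 143, 98, 116, 143, 173, 179, 181, 177, 178, 181, 188, 204, 206, 219, 222, 226, 224, 224, 223, 222, 223, 224, 223, 222, 222, 223, 221, 220, 209, 189, 144, 190, 223, 221, 222, 221, 167, 99, 91, 121]
388 [182, 166, 155, 149, 138, 136, 122, 107, 175, 218, 222, 222, 221, 222, 223, 164, 84, 79, 92, 91, 88, 92, 90, 93, 91, 88, 92, 93, 86, 92, 89, 91, 93, 89, 88, 90, 92, 88, 85, 95, 93, 93, 88, 93, 84, 87, 189, 222, 222, 222, 223, 211, 139, 92, 125, 135]
```

>>> {"method": "step_arm", "body": {"plan": [{"slide": [0, 0, 0.5], "twist": 0}, {"slide": [0, 0, 1.2], "twist": 0}, {"slide": [0, 0, 2.2], "twist": 0}, {"slide": [0, 0, 3.4], "twist": 0}, {"slide": [0, 0, 4.6], "twist": 0}]}}

```text
time_s: 52.27
position: [0.5332, 0.3513, 0.0938]
ee_rot: [[-0.901, 0.433, 0.001], [0.433, 0.901, 0.0], [-0.0, 0.001, -1.0]]
ft_force: [0.9, 0.3, -2.5]
finger_gap: 0.0173
gripper_force: 30.0
```

>>> {"method": "step_arm", "body": {"plan": [{"slide": [0, 0, 1.2], "twist": 0}, {"slide": [0, 0, 1.4], "twist": 0}, {"slide": [0, 0, 1.4], "twist": 0}]}}

```text
time_s: 52.52
position: [0.5338, 0.3518, 0.108]
ee_rot: [[-0.901, 0.434, 0.002], [0.434, 0.901, 0.002], [-0.001, 0.002, -1.0]]
ft_force: [-0.2, 0.5, -2.5]
finger_gap: 0.0174
gripper_force: 30.0
```

```bash
python3 -c "
from h import *
jaw('l1')"
```

```text
jaw travel 21.700000000000053 21.700000000000053 eye [0.6054 0.3168] ang 154.29862241699607 [0.53327884 0.35147381 0.10694274] [-0.12028307 -0.44102359 -4.01216343] [-0.04039818  0.04892751  0.00015895]
```

>>> {"method": "step_arm", "body": {"plan": [{"slide": [-1.3, 2.5, 0], "twist": 0.119}, {"slide": [-2.6, 5, 0], "twist": 0.238}, {"slide": [-3.9, 7.5, 0], "twist": 0.357}, {"slide": [-5.3, 10, 0], "twist": 0.476}, {"slide": [-5.3, 10, -1], "twist": 0.574}]}}

```text
time_s: 52.98
position: [0.4783, 0.456, 0.0971]
ee_rot: [[-0.991, -0.133, 0.001], [-0.133, 0.991, 0.003], [-0.001, 0.003, -1.0]]
ft_force: [1.2, 0.1, -3.1]
finger_gap: 0.0177
gripper_force: 30.0
```

>>> {"method": "step_arm", "body": {"plan": [{"slide": [0, 0, -2], "twist": 0}, {"slide": [0, 0, -4], "twist": 0}, {"slide": [0, 0, -6], "twist": 0}, {"slide": [0, 0, -7], "twist": 0}, {"slide": [0, 0, -7], "twist": 0}]}}

```text
time_s: 53.4
position: [0.4782, 0.4496, 0.023]
ee_rot: [[-0.992, -0.125, -0.004], [-0.125, 0.992, -0.004], [0.004, -0.003, -1.0]]
ft_force: [-0.5, -0.3, -2.6]
finger_gap: 0.0175
gripper_force: 30.0
```

>>> {"method": "step_arm", "body": {"plan": [{"slide": [0, 0, -0.3], "twist": 0}, {"slide": [0, 0, -0.3], "twist": 0}]}}

```text
time_s: 53.57
position: [0.4804, 0.4515, 0.0236]
ee_rot: [[-0.992, -0.125, 0.0], [-0.125, 0.992, 0.0], [-0.0, 0.0, -1.0]]
ft_force: [0.1, 0.5, -2.5]
finger_gap: 0.0175
gripper_force: 30.0
```

>>> {"method": "step_arm", "body": {"plan": [{"slide": [0, 0, -0.5], "twist": 0}, {"slide": [0, 0, -1.0], "twist": 0}, {"slide": [0, 0, -1.4], "twist": 0}, {"slide": [0, 0, -1.6], "twist": 0}, {"slide": [0, 0, -1.6], "twist": 0}]}}

```text
time_s: 53.98
position: [0.4803, 0.4515, 0.0085]
ee_rot: [[-0.992, -0.125, 0.0], [-0.125, 0.992, 0.0], [-0.0, 0.0, -1.0]]
ft_force: [-3.3, -2.9, 10.1]
finger_gap: 0.0176
gripper_force: 30.0
```

>>> {"method": "step_arm", "body": {"plan": [{"slide": [0, 0, 0], "twist": 0}, {"slide": [0, 0, 0], "twist": 0}, {"slide": [0, 0, 0], "twist": 0}, {"slide": [0, 0, 0], "twist": 0}, {"slide": [0, 0, 0], "twist": 0}], "grip": 4.5}}

```text
time_s: 54.4
position: [0.48, 0.4513, 0.0071]
ee_rot: [[-0.992, -0.125, -0.0], [-0.125, 0.992, -0.0], [0.0, -0.0, -1.0]]
ft_force: [-0.3, -0.1, -0.3]
finger_gap: 0.045
gripper_force: 0.0
```

>>> {"method": "step_arm", "body": {"plan": [{"slide": [0, 0, 2], "twist": 0}, {"slide": [0, 0, 5], "twist": 0}, {"slide": [0, 0, 8], "twist": 0}, {"slide": [0, 0, 11], "twist": 0}, {"slide": [-3, 0, 13], "twist": 0}]}}

```text
time_s: 54.82
position: [0.4545, 0.4526, 0.1405]
ee_rot: [[-0.992, -0.123, 0.005], [-0.123, 0.992, 0.004], [-0.006, 0.003, -1.0]]
ft_force: [0.1, 1.0, 1.4]
finger_gap: 0.0451
gripper_force: 0.0
```

>>> {"method": "step_arm", "body": {"plan": [{"slide": [-3, -4, 0], "twist": 0}, {"slide": [-5, -8, 0], "twist": 0}, {"slide": [-5, -12, 0], "twist": 0}, {"slide": [-5, -15, 0], "twist": 0}, {"slide": [-5, -15, 0], "twist": 0}]}}

```text
time_s: 55.23
position: [0.3977, 0.2957, 0.1368]
ee_rot: [[-0.992, -0.124, -0.002], [-0.124, 0.992, -0.003], [0.003, -0.003, -1.0]]
ft_force: [0.0, 0.2, 0.1]
finger_gap: 0.0448
gripper_force: 0.0
```

Run:
```python
from h import *
jaw('m1'); t=grab('top','m2'); im=np.array(t['pixels']);hs=cv2.cvtColor(im,cv2.COLOR_RGB2HSV)
m=((hs[...,1]<70)&(hs[...,2]>130)).astype(np.uint8)
k=0*m;k[185:290,238:290]=m[185:290,238:290]
for q in cv2.findContours(k,cv2.RETR_EXTERNAL,cv2.CHAIN_APPROX_NONE)[0]:
    if cv2.contourArea(q)<50: continue
    W=px2w(t,q[:,0].astype(float),.017)*1000; print(len(q),cv2.minAreaRect(W[:,:2].astype(np.float32)))
for r in range(226,270,6):
    x=np.where(k[r])[0]; print(r,px2w(t,[[x.mean(),r]],.017)[0,:2],len(x))
g=cv2.cvtColor(im,cv2.COLOR_RGB2GRAY); print(g[188,346:392].tolist()); print(g[176,346:392].tolist())
for c in (357,377): print(c,g[156:212,c].tolist())
```

```text
jaw travel 21.90000000000003 21.80000000000004 eye [0.4786 0.3083] ang 187.03978166863794 [0.39919494 0.29847951 0.13731013] [0.97561914 1.29838009 0.35265955] [ 0.09858753 -0.00207137 -0.00225474]
191 ((483.942138671875, 457.6283874511719), (203.54571533203125, 54.04814910888672), 1.5982450246810913)
226 [0.50815504 0.4533569 ] 12
232 [0.49417883 0.45238902] 9
238 [0.48019725 0.45026193] 7
244 [0.46625656 0.44930541] 8
250 [0.45230842 0.44719112] 8
256 [0.43837527 0.44508341] 8
262 [0.42447899 0.4441434 ] 7
268 [0.41057208 0.44204756] 7
[93, 90, 80, 70, 160, 226, 226, 213, 205, 223, 224, 225, 224, 193, 175, 223, 225, 186, 104, 89, 95, 99, 94, 80, 64, 130, 202, 225, 221, 222, 226, 223, 224, 205, 151, 174, 227, 227, 182, 98, 90, 89, 91, 91, 90, 92]
[136, 124, 111, 153, 208, 209, 192, 172, 194, 198, 202, 202, 206, 214, 225, 201, 129, 84, 78, 83, 82, 81, 70, 78, 168, 227, 227, 209, 205, 223, 227, 224, 202, 160, 188, 224, 224, 171, 97, 87, 89, 95, 91, 90, 96, 90]
357 [92, 94, 90, 89, 93, 97, 92, 96, 91, 86, 99, 164, 214, 225, 225, 224, 224, 222, 187, 161, 202, 224, 225, 221, 203, 202, 218, 225, 223, 223, 224, 225, 225, 226, 226, 226, 224, 224, 225, 225, 226, 224, 198, 163, 186, 220, 225, 222, 224, 219, 223, 224, 202, 215, 225, 157]
377 [90, 92, 92, 94, 92, 90, 91, 91, 98, 179, 222, 225, 225, 224, 225, 223, 181, 196, 224, 226, 224, 218, 179, 184, 218, 224, 225, 225, 224, 224, 224, 225, 223, 224, 224, 225, 225, 222, 224, 223, 209, 202, 219, 223, 209, 210, 198, 212, 223, 226, 223, 225, 225, 150, 88, 97]
```

```bash
python3 -c "
from plant import job
print(job.sign_off())"
```

```text
the job is handed in; nothing more can be done
None
```

I turned both plates over and clamped them groove-up between fence and jaw (travel about 21.8 mm, nut stalled), laid the wrench back on its mat and handed in the job; the sign-off gave no verdict, and I could not measure the jaw force on each plate.

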